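Fresh cell for the wall clock, from the blocked drawer

TASK

Change the cell of the wall clock that lies face down: the fresh red cell is in the drawer of the grey unit, which is stuck a little way open because the vase and the stapler stand in front of it. Set those two aside on the free table between the drawer and the clock, pull the drawer open, put the clock's spent green cell in the orange dish and press the red one fully down into the clock the right way round (white minus end at the spring). Shut the drawer fully, stand the vase and the stapler back where each stood, the stapler lying the same way as before, and leave the remote control and the roll of tape where they are.

Things in the scene. Friction and masses are not known exactly. Their poses are not given: they have to be found in the camera images.
- vase: White glazed vase, 205 mm tall, 84 mm across, about 0.7 kg, upright in front of the drawer; origin: centre of its underside, z up. Take it from above by its top: to the fingers it is a steep cone, 46 mm across at the rim, 51 mm at 188 mm up, 58 mm at 165 mm up (the neck only looks slimmer): grip at 185 to 190 mm up with 60 N or more, from any side.
- stapler: Stapler, red arm on black base, 148 mm long (its y axis), 34 mm wide, 52 mm tall, about 0.26 kg; lies on its base before the drawer, about parallel to the drawer front; origin: middle of its underside, z up. The arm does not move; it is 26 mm wide from 27 to 53 mm up: grip across it there, at mid-length.
- fresh_mid (a point): Centre, on the axis, of the fresh cell: red round battery, white at one end, 50 mm long, 16.6 mm thick, 23 g. Its y axis points along it to the white minus end; the red end with the nub is plus; it may be rolled about y. It lies between 3 mm ribs, 36 mm behind the drawer front, at the start too near the unit's roof edge for a finger. Axis 8.3 mm above what it lies on.
- spent_mid (a point): Centre, on the axis, of the spent cell: the same cell in green, seated in the clock. Its y axis points along it to the white minus end. Lifts straight up.
- bay_plus (a point): Plus contact (red +) of the bay in the black movement on the clock's back (a white 184 mm disc that stays put); 38 mm up, at a seated cell's axis. y points out of the bay: a seated cell's centre is at y -25 mm, minus end at the spring leaf, whose sloped top is 9 mm above the axis. Bay 20 mm wide, floor 8.3, side walls 4 mm below the axis. Press straight down to the floor (2 N), centre at y -26.5.
- dish: Orange open plastic dish for used cells, 120 mm (x) by 100 mm (y), 32 mm high, walls and floor 3 mm; origin at the centre of its underside. It does not move.
- drawer (a joint): How far the drawer is out, m: 0 shut, 0.053 to 0.058 at the start, 0.135 at the stop; about 1 N of friction, stays where left. Blue front, 256 mm wide, 66 mm high (top 71 mm up), in a grey unit 200 mm deep, 260 mm wide, 76 mm high that does not move.
- drawer_handle (a point): Middle of the drawer's steel bar handle, 53 mm above the table; moves with the drawer, which opens along this frame's -x. The bar runs 120 mm along y, is 11 mm thick, 30 mm clear of the blue front, 23 mm below the unit's top. At the start the vase and the stapler stand 10 to 50 mm beyond it.
- remote: Black remote control, 173 x 45 x 19 mm, bystander lying on the table; origin at the centre of its underside.
- tape: Roll of masking tape, 100 mm across, 25 mm high, bystander lying flat on the table; origin at the centre of its underside.
There are look-alikes about, which are no part of the job. What is shaped like the vase but turquoise is not meant.

How it is judged:
By the outcome, as a careful person would: the job done as asked, in the order asked, and still so for the second after the job is handed in, with the robot touching nothing.
It also fails if it takes over 149 s, if anything falls off the work surface, if the arm or the gripper's body presses on something with over 40 N, if the wrist force passes 120 N, or if a joint passes its speed limit or range.

ROBOT

A 6-joint arm with a two-finger parallel gripper is mounted at the origin on a cart in front of the work surface, level with it; the furniture and walls round the work are solid. World frame = base frame: x ahead of the robot, y to its left, z up, the work surface at z = 0. Lengths are in m, angles in degrees, forces in N, time in s.
With the tool pointing down it reaches from about 0.325 to 0.775 m from the base axis. Payload 5.5 kg.
Tool frame: the origin (TCP) lies at the very end of the fingers, on their centre line; the grasp point (between the pads) lies env.tcp_to_grasp behind it (env.tcp_to_grasp is the distance from the TCP to the grasp point, in m); z points along the fingers, y is the line along which they close (so a half turn about z gives the same grasp; the last joint's range is limited). The gripper opens to 85 mm and grips with 20 to 120 N. Pads are 22 mm wide; open, the fingers measure 114 mm over their backs; the gripper's body (76 mm by 85 mm) begins 54 mm behind the grasp point. The pads swing forward as they close: fully open they stand 13 mm farther back than shut.
Start: joints at [63.673, 5.22, 70.514, -0, 104.267, -3.249], TCP at [0.235, 0.552, 0.231] pointing down, gripper open.
Joint ranges: [-164.24, 164.24], [-49.07, 125.15], [9.68, 141.18], [-86.29, 266.29], [3.28, 154.24], [-151.56, 151.56]. Speed limits (degrees/s): [147.25, 147.25, 172.46, 180, 180, 180].

INTERFACE

Orientations are given as a 3x3 rotation matrix whose columns are the frame's x, y, z axes.
In Python, from workcell import status, viewer, workorder, env gives the robot as it stands. The module is installed in compiled form; this text tells all that it offers.
- The arm moves only by the shell command python3 -m inch 'ROWS' [FORCE]. ROWS is JSON, a list of rows, each a list of 7 numbers: the shift along the tool's x, y, z normalised to -1 to 1, where 1 is 3 cm, then the turn, a rotation vector about the tool's x, y, z normalised to -1 to 1, where 1 is 0.08 rad, then the opening, from -1 (shut) to 1 (fully open). A call has exactly 5 rows; each row shifts and turns the commanded pose from where the row before left it, along the tool's axes as they then stand; what a row does not reach is not made up. A row lasts 1/12 s, in which the tool goes at most 41.7 mm and 7.16 degrees, less where a joint would pass 70% of its speed; a pose out of reach is approached as far as the arm can. A call with a number of a shift or a turn outside -1 to 1 is refused whole. A call with a gripper value outside its range is refused whole. The fingers move at their own pace and stop on an object; FORCE is the grip in N (left out, the last holds). Time passes only in rows, so rows that do not move let the fingers close, or fill a call up. It gives the time, the measured TCP pose, the force, the opening and the grip force at its end, in the units of the state.
- status.state(): the state, without advancing time (a new reading comes with each control period).
- viewer.grab_frame(name): name is "scene" or "top" or "wrist"; returns a dict with "frame" (384x512x3 uint8, red, green, blue), "K" (3x3 intrinsics, pixels), "xyz" and "attitude" of the camera in the world; the wrist camera has in their place "mount" (4x4, takes a point from camera to tool coordinates, whose origin is the TCP and whose axes are the flange's). Camera axes: x right, y up, looking along -z (the intrinsics and any distortion apply to the point x, -y, -z); pixel columns grow to the right and rows downward; lengths in m; the calibration is good to about 2 mm. A picture is of the moment at which its call begins: read the wrist's pose just before it. There is no depth.
- workorder.sign_off(): hands the job in; it is judged then, once.
The state is a dict: "clock": time; "qpos": joint angles; "qvel": joint speeds; "joint_torque": joint torques, N m; "eef_pos": TCP position; "eef_rot": TCP orientation; "contact_force": force on the tool from outside, world axes, zero at the start; "ft_torque": the same for the moment, N m; "opening": finger opening in m; "finger_force": force on a finger pad.
Only numpy, scipy, OpenCV 4.12 (cv2) and the standard library are available. Lean on these libraries where they do the work, as an engineer would, in place of code of your own. Each camera call takes 0.05 s, during which the arm holds its last target. There are 200 camera calls.

## Working session

There is one attempt and no reset: what is moved stays moved. The work goes in short steps, Python scripts to look and compute and a shell command to move; the robot and the scene stay as the last step left them, time stands still between calls to the robot, and variables do not carry over. Pictures are saved under pics/ and viewed, at most 14 in all, crops included, and the job is handed in when it is done.

```bash
mkdir -p pics; cat > h.py <<'E'
import numpy as np, cv2
from workcell import status, viewer, workorder, env
def grab(n,save=None):
    s=status.state(); f=viewer.grab_frame(n)
    if save: cv2.imwrite('pics/'+save,f["frame"][:,:,::-1])
    if n=="wrist":
        T=np.eye(4);T[:3,:3]=np.array(s["eef_rot"]).reshape(3,3);T[:3,3]=s["eef_pos"]
        M=T@np.array(f["mount"]);f["xyz"]=M[:3,3];f["attitude"]=M[:3,:3]
    return f
def ray(f,u,v):
    p=cv2.undistortPoints(np.array([[[u,v]]],float),np.array(f["K"]),np.array(f.get("dist",np.zeros(5)),float)).ravel()
    return np.array(f["xyz"]),np.array(f["attitude"]).reshape(3,3)@np.array([p[0],-p[1],-1])
def onz(f,u,v,z):
    o,d=ray(f,u,v);return o+d*(z-o[2])/d[2]
def proj(f,P):
    c=np.array(f["attitude"]).reshape(3,3).T@(np.array(P)-np.array(f["xyz"]));K=np.array(f["K"])
    q=K@np.array([c[0],-c[1],-c[2]]);return q[:2]/q[2]
E
python3 - <<'E'
from h import *
np.set_printoptions(precision=4,suppress=True)
print(env.tcp_to_grasp)
for n in("scene","top"):
    f=grab(n,n+"0.png");print({k:v for k,v in f.items() if k!="frame"})
s=status.state();print(s)
f=grab("wrist","w0.png");print(f["mount"],f["K"],f.keys())
E
```

```text
0.0187
{'K': array([[417.527 ,   0.    , 253.1159],
       [  0.    , 417.527 , 187.1937],
       [  0.    ,   0.    ,   1.    ]]), 'xyz': array([ 0.1183, -0.8525,  0.7057]), 'attitude': array([[ 0.887 ,  0.2587, -0.3825],
       [-0.4618,  0.4985, -0.7337],
       [ 0.0008,  0.8274,  0.5616]])}
{'K': array([[448.2452,   0.    , 251.486 ],
       [  0.    , 448.2452, 189.871 ],
       [  0.    ,   0.    ,   1.    ]]), 'xyz': array([ 0.2824, -0.0009,  1.5194]), 'attitude': array([[ 0.0088,  0.9819, -0.189 ],
       [-1.    ,  0.0084, -0.0032],
       [-0.0016,  0.1891,  0.982 ]])}
{'clock': 0.1, 'qpos': array([ 63.6733,   5.2607,  70.578 ,  -0.0005, 104.269 ,  -3.2481]), 'qvel': array([ 0.0089, -0.128 , -0.0559,  0.0383, -0.0343,  0.0382]), 'joint_torque': array([  0.0022, -46.0218, -41.922 ,   0.    ,   0.0106,  -0.    ]), 'eef_pos': array([0.2351, 0.5517, 0.2302]), 'eef_rot': array([[-0.92  ,  0.392 , -0.0008],
       [ 0.392 ,  0.92  , -0.0017],
       [ 0.0001, -0.0019, -1.    ]]), 'contact_force': array([ 0.7936, -0.1087, -0.3928]), 'ft_torque': array([ 0.0581, -0.047 ,  0.0335]), 'finger_force': 0.0, 'opening': 0.08568993331639767}
[[-0.0004  0.9523  0.3051  0.0779]
 [ 1.      0.0004 -0.0001 -0.0013]
 [-0.0002  0.3051 -0.9523 -0.1419]
 [ 0.      0.      0.      1.    ]] [[277.7803   0.     260.514 ]
 [  0.     277.7803 189.6327]
 [  0.       0.       1.    ]] dict_keys(['frame', 'K', 'mount', 'xyz', 'attitude'])
```

View pics/top0.png

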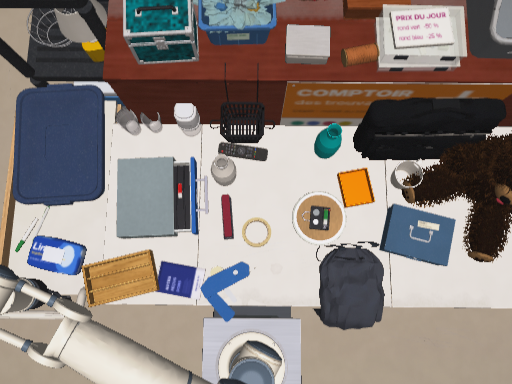

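View pics/scene0.png

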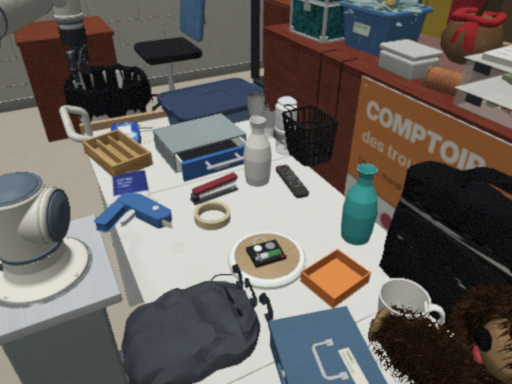

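```bash
python3 - <<'E'
from h import *
np.set_printoptions(precision=4,suppress=True)
im=cv2.imread('pics/top0.png')
cv2.imwrite('pics/top0c.png',cv2.resize(im[130:265,110:310],None,fx=4,fy=4,interpolation=cv2.INTER_CUBIC))
cv2.imwrite('pics/top0d.png',cv2.resize(im[160:250,285:385],None,fx=6,fy=6,interpolation=cv2.INTER_CUBIC))
f=viewer.grab_frame("top")
for n,u,v,z in [("vase top",223,160,.205),("vase base",224,175,0.05),("stap",227,216,.05),("handle",204,195,.053),("red",180,190,.03),("clock",319,218,.03),("dish",355,187,.032),("remote",243,152,.019),("tape",257,232,.025),("teal",328,140,.1),("bag",350,285,.1),("blue tool",230,285,.03)]:
    print(n,onz(f,u,v,z))
E
```

```text
vase top [0.6267 0.0904 0.205 ]
vase base [0.6154 0.0967 0.05  ]
stap [0.4767 0.084  0.05  ]
handle [0.546  0.1616 0.053 ]
red [0.5666 0.2459 0.03  ]
clock [ 0.4753 -0.2225  0.03  ]
dish [ 0.5816 -0.346   0.032 ]
remote [0.7046 0.0346 0.019 ]
tape [ 0.4272 -0.0156  0.025 ]
teal [ 0.7251 -0.2468  0.1   ]
bag [ 0.2582 -0.304   0.1   ]
blue tool [0.2536 0.0711 0.03  ]
```

View pics/top0c.png

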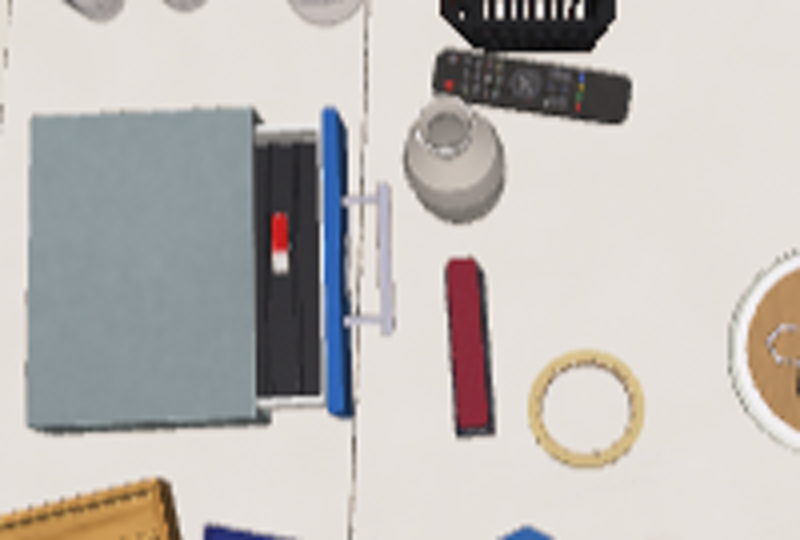

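View pics/top0d.png

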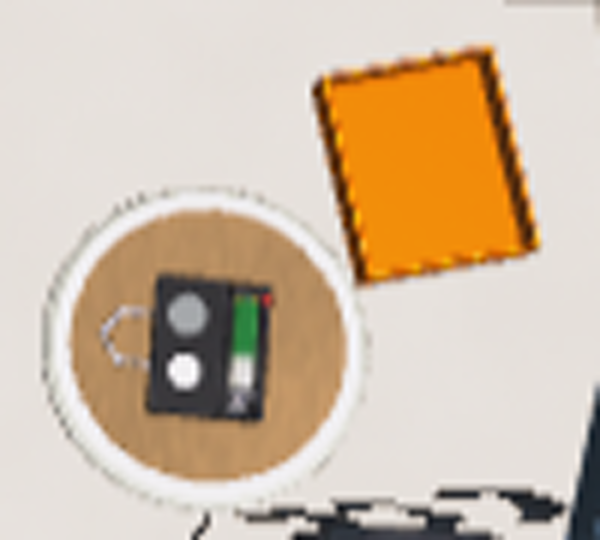

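Candidates at their top-view pixels:
- **Vase:** white (223,168), turquoise look-alike (328,140). I choose the white one.
- **Stapler:** red (227,217).
- **Fresh cell:** red in the drawer (180,190), white end toward -x.
- **Spent cell:** green in the clock (326,214), white end toward -x.
- **Dish:** orange (355,187), as against the wooden tray (120,277).

The close crops confirm these. Next I move to a wrist view.

```bash
python3 -m inch '[[0,0,-0.8,0,0,-1,1],[0,0,-0.8,0,0,-1,1],[0,0,-0.8,0,0,-1,1],[0,0,-0.8,0,0,-1,1],[0,0,-0.8,0,0,-1,1]]'
for i in 1; do python3 -m inch '[[-0.6,-0.95,0,0,0,0,1],[-0.6,-0.95,0,0,0,0,1],[-0.6,-0.95,0,0,0,0,1],[-0.6,-0.95,0,0,0,0,1],[-0.6,-0.95,0,0,0,0,1]]'; python3 -m inch '[[-0.6,-0.95,0,0,0,0,1],[-0.6,-0.95,0,0,0,0,1],[-0.6,-0.95,0,0,0,0,1],[-0.6,-0.95,0,0,0,0,1],[-0.6,-0.95,0,0,0,0,1]]'; python3 -m inch '[[-0.6,-0.95,0,0,0,0,1],[-0.6,-0.95,0,0,0,0,1],[-0.6,-0.95,0,0,0,0,1],[-0.6,-0.95,0,0,0,0,1],[0,0,0,0,0,0,1]]'; done
```

```text
clock: 0.62
eef_pos: [0.2351, 0.5518, 0.3522]
eef_rot: [[-1.0, -0.001, -0.0], [-0.001, 1.0, -0.0], [0.0, -0.0, -1.0]]
contact_force: [-0.7, 0.5, 1.1]
opening: 0.085
finger_force: 0.0
clock: 1.03
eef_pos: [0.3253, 0.4079, 0.351]
eef_rot: [[-1.0, 0.002, -0.0], [0.002, 1.0, -0.0], [0.0, -0.0, -1.0]]
contact_force: [0.9, -0.4, 0.5]
opening: 0.0852
finger_force: 0.0
clock: 1.45
eef_pos: [0.4149, 0.265, 0.3512]
eef_rot: [[-1.0, 0.003, 0.0], [0.003, 1.0, 0.0], [-0.0, 0.0, -1.0]]
contact_force: [0.5, -0.6, -0.4]
opening: 0.0854
finger_force: 0.0
clock: 1.87
eef_pos: [0.4883, 0.1478, 0.3501]
eef_rot: [[-1.0, 0.009, -0.001], [0.009, 1.0, -0.002], [0.001, -0.002, -1.0]]
contact_force: [0.9, 0.4, 0.0]
opening: 0.0851
finger_force: 0.0
```

```bash
python3 - <<'E'
from h import *
import pickle
f=grab("wrist","w1.png");pickle.dump(f,open('w1.pkl','wb'))
cv2.imwrite('pics/w1b.png',cv2.resize(cv2.imread('pics/w1.png'),(800,600),interpolation=cv2.INTER_CUBIC))
E
```

```text
(no output)
```

View pics/w1b.png

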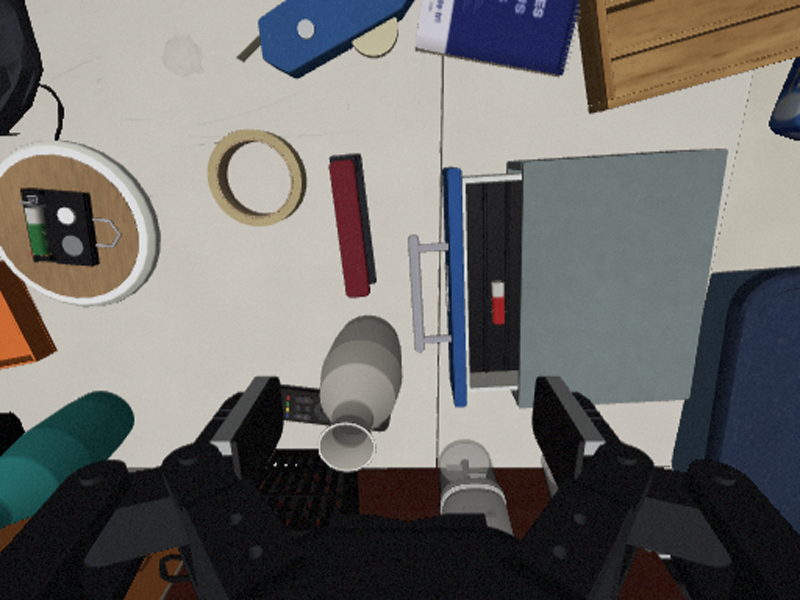

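The wrist view (800 px wide) shows:
- vase rim at (347,446)
- stapler's red top from (343,159) to (358,295)
- handle bar from (413,238) to (420,348)
- blue front from (453,170) to (460,405)
- red cell at (498,303), white end up, which is -x
- clock bay with the green cell at about (37,230)
- tape at (257,177)

```bash
python3 - <<'E'
from h import *
import pickle
np.set_printoptions(precision=4,suppress=True)
f=pickle.load(open('w1.pkl','rb')); t=grab("top")
k=1/1.5625
W=lambda u,v,z:onz(f,u*k,v*k,z)
print("rim w",W(347,446,.205),"top",onz(t,221.3,162,.205))
a=f["frame"];hsv=cv2.cvtColor(a,cv2.COLOR_RGB2HSV)
def blob(F,lo,hi,roi,z,n):
    h=cv2.cvtColor(F["frame"],cv2.COLOR_RGB2HSV);m=cv2.inRange(h,lo,hi)
    if lo[0]==0: m|=cv2.inRange(h,(170,lo[1],lo[2]),(180,255,255))
    mm=np.zeros_like(m);x0,x1,y0,y1=roi;mm[y0:y1,x0:x1]=m[y0:y1,x0:x1]
    c=max(cv2.findContours(mm,0,1)[0],key=cv2.contourArea)
    r=cv2.minAreaRect(c);b=cv2.boxPoints(r);P=np.array([onz(F,*p,z) for p in b])
    print(n,cv2.contourArea(c),"c",P.mean(0),"sides",np.linalg.norm(P[1]-P[0]),np.linalg.norm(P[2]-P[1]),"ang",[round(float(np.degrees(np.arctan2(*(P[i+1]-P[i])[1::-1]))),1) for i in(0,1)])
blob(f,(0,80,60),(8,255,255),(200,250,90,200),.052,"stap w")
blob(t,(0,80,60),(8,255,255),(215,240,190,245),.052,"stap t")
print("handle",W(413,238,.058),W(420,348,.058),"front outer",W(445,170,.071),W(453,405,.071))
blob(f,(0,150,100),(8,255,255),(305,335,170,215),.03,"red w")
blob(t,(0,150,100),(8,255,255),(172,190,178,200),.03,"red t")
blob(t,(8,150,150),(20,255,255),(330,380,160,215),.03,"dish t")
blob(t,(45,100,50),(80,255,255),(315,335,200,225),.045,"green t")
print("tape",W(257,177,.025),"clockbay plus red", onz(t,285+266/6,160+300/6,.046))
E
```

```text
rim w [0.6241 0.098  0.205 ] top [0.6205 0.0954 0.205 ]
stap w 1247.0 c [0.4807 0.0872 0.052 ] sides 0.023937722269128634 0.13877953158118211 ang [96.2, 4.8]
stap t 280.5 c [0.4788 0.086  0.052 ] sides 0.02605747255762406 0.13787219790967267 ang [-85.4, -174.9]
handle [0.4872 0.1518 0.058 ] [0.6081 0.1589 0.058 ] front outer [0.4213 0.1819 0.071 ] [0.6714 0.195  0.071 ]
red w 99.5 c [0.5761 0.2473 0.03  ] sides 0.012235477526990468 0.030037941613208715 ang [89.5, 3.3]Traceback (most recent call last):
  File "<stdin>", line 20, in <module>
  File "<stdin>", line 13, in blob
ValueError: max() iterable argument is empty
```

```bash
cat > go.py <<'E'
import sys,numpy as np
from workcell import status
s=status.state();R=np.array(s["eef_rot"]).reshape(3,3);p=np.array(s["eef_pos"])
t=[p[i] if a=='-' else float(a) for i,a in enumerate(sys.argv[1:4])]
print("units",np.round(R.T@(np.array(t)-p)/.03,2),"pos",p.round(4),"yawY",round(float(np.degrees(np.arctan2(R[1,1],R[0,1]))),1),"op",round(s["opening"],4),"ff",round(float(s["finger_force"]),1),"F",np.round(s["contact_force"],1),"t",s["clock"])
E
python3 -m inch '[[-0.9,-0.34,0,0,0,0,1],[-0.9,-0.34,0,0,0,0,1],[-0.9,-0.34,0,0,0,0,1],[-0.9,-0.34,0,0,0,-0.6,1],[-0.9,-0.34,0,0,0,-0.55,1]]' 60 >/dev/null
python3 -m inch '[[0,0,0.9,0,0,0,1],[0,0,0.9,0,0,0,1],[0,0,0.9,0,0,0,1],[0,0,0.8,0,0,0,1],[0,0,0,0,0,0,1]]'; python3 go.py 0.622 0.097 0.167
```

```text
clock: 2.8
eef_pos: [0.6193, 0.1037, 0.2392]
eef_rot: [[-0.996, -0.091, -0.011], [-0.091, 0.996, -0.001], [0.011, 0.0, -1.0]]
contact_force: [0.1, 0.2, -1.0]
opening: 0.0852
finger_force: 0.0
units [-0.1  -0.23  2.41] pos [0.6193 0.1037 0.2392] yawY 95.2 op 0.0852 ff 0.0 F [ 0.1  0.2 -1. ] t 2.8
```

```bash

python3 -m inch '[[-0.1,-0.23,0.3,0,0,0,1],[0,0,0.7,0,0,0,1],[0,0,0.8,0,0,0,1],[0,0,0.6,0,0,0,1],[0,0,0,0,0,0,1]]' 70; python3 go.py 0.622 0.097 0.167
python3 -m inch '[[0,0,0,0,0,0,-1],[0,0,0,0,0,0,-1],[0,0,0,0,0,0,-1],[0,0,0,0,0,0,-1],[0,0,0,0,0,0,-1]]' 70 >/dev/null;  python3 go.py 0.622 0.097 0.167
python3 -m inch '[[0,0,0,0,0,0,-1],[0,0,0,0,0,0,-1],[0,0,0,0,0,0,-1],[0,0,0,0,0,0,-1],[0,0,0,0,0,0,-1]]' 70 >/dev/null;  python3 go.py 0.622 0.097 0.167
```

```text
clock: 3.22
eef_pos: [0.6242, 0.0957, 0.1716]
eef_rot: [[-0.996, -0.09, -0.004], [-0.09, 0.996, -0.0], [0.004, -0.0, -1.0]]
contact_force: [-0.2, 0.4, -1.8]
opening: 0.085
finger_force: 0.0
units [0.07 0.05 0.15] pos [0.6242 0.0957 0.1716] yawY 95.1 op 0.085 ff 0.0 F [-0.2  0.4 -1.8] t 3.2167
units [0.14 0.05 0.38] pos [0.6263 0.096  0.1783] yawY 95.1 op 0.0479 ff 71.0 F [-0.3  1.4  6.6] t 3.6333
units [0.14 0.05 0.38] pos [0.6262 0.096  0.1783] yawY 95.1 op 0.048 ff 71.0 F [-0.2  0.9  6.4] t 4.05
```

```bash

python3 -m inch '[[0,0,0,0,0,0,0.5],[0,0,0,0,0,0,0.5],[0,0,0,0,0,0,0.5],[0,0,0,0,0,0,0.5],[0,0,0,0,0,0,0.5]]' 70 >/dev/null; python3 go.py 0.622 0.097 0.163
python3 - <<'E'
from h import *
f=grab("wrist","w2.png");np.set_printoptions(precision=4,suppress=True)
cv2.imwrite('pics/w2b.png',cv2.imread('pics/w2.png')[150:384,120:400])
E
```

```text
units [0.09 0.06 0.37] pos [0.625  0.0955 0.1741] yawY 95.1 op 0.064 ff 0.0 F [ 0.1 -0.  -1.1] t 4.4667
```

View pics/w2b.png

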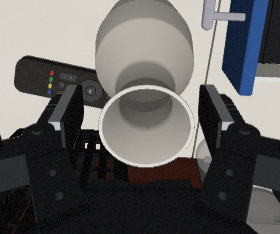

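The vase stands upright with its rim (147,125 in the crop) between the pads. I grip again lower.

```bash

python3 -m inch '[[0.05,0.05,0.2,0,0,0,0.5],[0,0,0.2,0,0,0,0.5],[0,0,0.1,0,0,0,0.2],[0,0,0,0,0,0,-1],[0,0,0,0,0,0,-1]]' 70 >/dev/null; python3 go.py 0.622 0.097 0.163
python3 -m inch '[[0,0,0,0,0,0,-1],[0,0,0,0,0,0,-1],[0,0,0,0,0,0,-1],[0,0,0,0,0,0,-1],[0,0,0,0,0,0,-1]]' 70 >/dev/null;  python3 go.py 0.622 0.097 0.163
```

```text
units [ 0.05 -0.   -0.11] pos [0.6234 0.0971 0.1597] yawY 95.1 op 0.0543 ff 72.9 F [-0.2  1.3  3.3] t 4.9333
units [ 0.05  0.   -0.11] pos [0.6235 0.0971 0.1596] yawY 95.1 op 0.0539 ff 73.2 F [-0.7  0.3  5.3] t 5.35
```

```bash

python3 -m inch '[[0,0,-0.2,0,0,0,-1],[0,0,-0.2,0,0,0,-1],[0,0,-0.3,0,0,0,-1],[0,0,-0.3,0,0,0,-1],[0,0,0,0,0,0,-1]]' 80 >/dev/null; python3 go.py 0.62 -0.10 0.195
```

```text
units [ 0.72 -6.53 -0.12] pos [0.624  0.0969 0.1915] yawY 95.1 op 0.0537 ff 83.6 F [-0.5 -0.1 -6. ] t 5.7667
```

```bash

python3 -m inch '[[0.1,-0.5,0,0,0,0,-1],[0.1,-0.8,0,0,0,0,-1],[0.1,-0.9,0,0,0,0,-1],[0.1,-0.9,0,0,0,0,-1],[0.1,-0.9,0,0,0,0,-1]]' >/dev/null; python3 -m inch '[[0.1,-0.9,0,0,0,0,-1],[0.1,-0.8,0,0,0,0,-1],[0,-0.5,0,0,0,0,-1],[0,-0.3,0,0,0,0,-1],[0,0,0,0,0,0,-1]]' >/dev/null; python3 go.py 0.62 -0.10 0.160
```

```text
units [-0.01  0.03  0.96] pos [ 0.6199 -0.1009  0.1889] yawY 95.0 op 0.0538 ff 84.2 F [ 0.7  0.1 -7.4] t 6.6
```

```bash

python3 -m inch '[[0,0,0.3,0,0,0,-1],[0,0,0.3,0,0,0,-1],[0,0,0.2,0,0,0,-1],[0,0,0.1,0,0,0,-1],[0,0,0,0,0,0,-1]]' >/dev/null; python3 go.py 0.62 -0.10 0.1597
python3 -m inch '[[0,0,0.05,0,0,0,-1],[0,0,0,0,0,0,0],[0,0,0,0,0,0,0.4],[0,0,0,0,0,0,1],[0,0,0,0,0,0,1]]' >/dev/null; python3 go.py 0.62 -0.10 0.1597
```

```text
units [-0.01 -0.07  0.04] pos [ 0.6194 -0.098   0.161 ] yawY 95.2 op 0.0535 ff 84.2 F [-0.1  0.8 -7.6] t 7.0167
units [ 0.02 -0.02  0.11] pos [ 0.6207 -0.0994  0.163 ] yawY 95.1 op 0.0816 ff 0.0 F [-0.3  0.3  0.4] t 7.4333
```

```bash

python3 -m inch '[[0,0,-0.6,0,0,0,1],[0,0,-0.9,0,0,0,1],[0,0,-0.9,0,0,0,1],[0,0,-0.4,0,0,0,0.2],[0,0,0,0,0,0,0.2]]' >/dev/null; python3 go.py 0.48 0.0865 0.11
```

```text
units [4.18 6.61 4.63] pos [ 0.6212 -0.0995  0.2505] yawY 95.1 op 0.0642 ff 0.0 F [0.2 0.1 1. ] t 7.85
```

```bash

python3 -m inch '[[0.6,0.9,0,0,0,0,0.2],[0.6,0.95,0,0,0,0,0.2],[0.6,0.95,0.3,0,0,0,0.2],[0.6,0.95,0.8,0,0,0,0.2],[0.6,0.95,0.9,0,0,0,0.2]]' >/dev/null;python3 -m inch '[[0.6,0.95,0.9,0,0,0,0.2],[0.58,0.95,0.8,0,0,0,0.2],[0,0,0.5,0,0,0,0.2],[0,0,0.4,0,0,0,0.2],[0,0,0,0,0,0,0.2]]' >/dev/null; python3 go.py 0.48 0.0865 0.0213
python3 - <<'E'
from h import *
f=grab("wrist","w3.png");np.set_printoptions(precision=4,suppress=True)
a=cv2.cvtColor(f["frame"],cv2.COLOR_RGB2HSV)
m=cv2.inRange(a,(0,80,60),(8,255,255))|cv2.inRange(a,(170,80,60),(180,255,255))
c=max(cv2.findContours(m,0,1)[0],key=cv2.contourArea);r=cv2.minAreaRect(c);print(r,cv2.contourArea(c))
print([onz(f,*p,.052) for p in cv2.boxPoints(r)])
E
```

```text
units [-0.12  0.05  2.78] pos [0.477  0.0849 0.1048] yawY 95.1 op 0.0512 ff 0.0 F [ 0.5 -0.4 -0.9] t 8.6833
((263.0, 205.5), (171.0, 34.0), 90.0) 5256.5
[array([0.412 , 0.0678, 0.052 ]), array([0.4099, 0.0909, 0.052 ]), array([0.5474, 0.1061, 0.052 ]), array([0.5499, 0.078 , 0.052 ])]
```

View pics/w3.png

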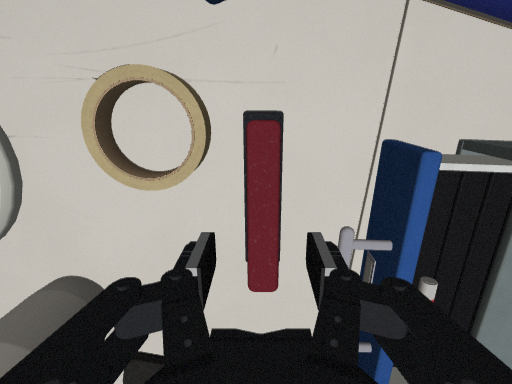

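The stapler, (263,205), sits centred between the pads and the handle stays clear to the right at (347,240). I descend and grip.

```bash

python3 -m inch '[[-0.1,0.05,0.7,0,0,0,0.2],[0,0,0.8,0,0,0,0.2],[0,0,0.8,0,0,0,0.2],[0,0,0.4,0,0,0,0.2],[0,0,0.05,0,0,0,0.2]]' 40 >/dev/null; python3 go.py 0.48 0.0865 0.0213
python3 -m inch '[[0,0,0,0,0,0,-1],[0,0,0,0,0,0,-1],[0,0,0,0,0,0,-1],[0,0,0,0,0,0,-1],[0,0,0,0,0,0,-1]]' 50 >/dev/null;  python3 go.py 0.56 -0.02 0.021
```

```text
units [0.02 0.02 0.09] pos [0.4808 0.0859 0.024 ] yawY 95.0 op 0.0511 ff 0.0 F [-0.2  0.7 -0.4] t 9.15
units [-2.24 -3.78  0.25] pos [0.483  0.0868 0.0283] yawY 95.1 op 0.0248 ff 51.5 F [1.3 0.2 5.7] t 9.5667
```

```bash

python3 -m inch '[[0,0,-0.3,0,0,0,-1],[0,0,-0.4,0,0,0,-1],[0,-0.2,-0.5,0,0,0,-1],[-0.3,-0.5,-0.2,0,0,0,-1],[-0.5,-0.7,0,0,0,0,-1]]' >/dev/null; python3 go.py 0.56 0.0 0.029
python3 -m inch '[[-0.6,-0.7,0,0,0,0,-1],[-0.5,-0.6,0,0,0,0,-1],[-0.4,-0.4,0,0,0,0,-1],[0,0,0,0,0,0,-1],[0,0,0,0,0,0,-1]]' >/dev/null;  python3 go.py 0.56 -0.0 0.029
```

```text
units [-1.52 -1.74  1.41] pos [0.5098 0.0479 0.0713] yawY 95.2 op 0.0248 ff 50.5 F [ 0.8  1.4 -1.7] t 9.9833
units [-0.05 -0.    1.31] pos [ 5.586e-01 -1.000e-04  6.830e-02] yawY 95.0 op 0.0249 ff 50.4 F [-0.1  0.2 -3.7] t 10.4
```

```bash

python3 -m inch '[[0,0,0.4,0,0,0,-1],[0,0,0.4,0,0,0,-1],[0,0,0.3,0,0,0,-1],[0,0,0.2,0,0,0,-1],[0,0,0,0,0,0,-1]]' >/dev/null; python3 go.py 0.56 0.0 0.0283
python3 -m inch '[[0,0,0,0,0,0,-0.2],[0,0,0,0,0,0,0.2],[0,0,0,0,0,0,0.2],[0,0,0,0,0,0,0.2],[0,0,-0.5,0,0,0,0.2]]' >/dev/null; python3 go.py 0.55 0.155 0.12
```

```text
units [-0.08 -0.04  0.  ] pos [0.5576 0.001  0.0284] yawY 95.2 op 0.0251 ff 50.6 F [-0.5 -0.5 -2.9] t 10.8167
units [-0.22  5.15 -2.63] pos [5.567e-01 5.000e-04 4.100e-02] yawY 95.1 op 0.0511 ff 0.0 F [-0.5 -0.1 -0.2] t 11.2333
```

```bash

python3 -m inch '[[0,0,-0.9,0,0,0,0.2],[0,0,-0.9,0,0,0,0.2],[-0.05,0.5,-0.8,0,0,0,-0.34],[-0.05,0.9,0,0,0,0,-0.34],[0,0.9,0,0,0,0,-0.34]]' >/dev/null; python3 -m inch '[[0,0.9,0,0,0,0.4,-0.34],[-0.05,0.9,0,0,0,0,-0.34],[0,0.9,0,0,0,0,-0.34],[0,0.15,0,0,0,0,-0.34],[0,0,0,0,0,0,-0.34]]' >/dev/null; python3 go.py 0.548 0.1555 0.036
python3 - <<'E'
from h import *
f=grab("wrist","w4.png")
E
```

```text
units [ 0.1  -0.02  2.87] pos [0.551  0.1563 0.1222] yawY 93.4 op 0.0284 ff 0.0 F [ 0.  -0.2  0.1] t 12.0667
```

View pics/w4.png

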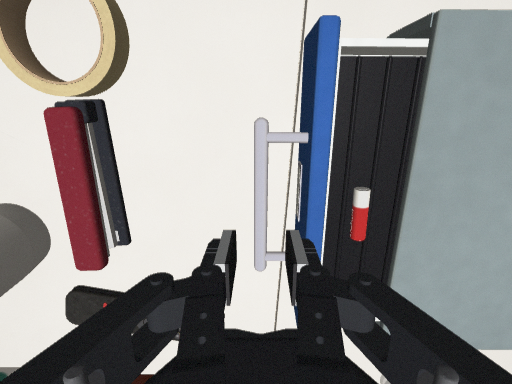

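The bar, at about (260,195), lies centred between the pads. I descend, grip and pull.

```bash

python3 -m inch '[[0.1,0,0.6,0,0,0,-0.34],[0,0,0.8,0,0,0,-0.34],[0,0,0.8,0,0,0,-0.34],[0,0,0.5,0,0,0,-0.34],[0,0,0.15,0,0,0,-0.34]]' 40 >/dev/null; python3 go.py 0.548 0.1555 0.036
python3 -m inch '[[0,0,0,0,0,0,-1],[0,0,0,0,0,0,-1],[0,0,0,0,0,0,-1],[0,0,0,0,0,0,-1],[0,0,0,0,0,0,-1]]' 50 >/dev/null;  python3 go.py - 0.076 -
```

```text
units [-0.05  0.1  -0.1 ] pos [0.5465 0.1525 0.0331] yawY 93.2 op 0.0279 ff 0.0 F [ 0.1 -0.4  0.4] t 12.5333
units [ 0.15 -2.6   0.  ] pos [0.548  0.1542 0.0367] yawY 93.3 op 0.009 ff 48.6 F [-0.9 -0.7 -8.3] t 12.95
```

```bash

python3 -m inch '[[0,-0.3,0,0,0,0,-1],[0,-0.6,0,0,0,0,-1],[0,-0.7,0,0,0,0,-1],[0,-0.6,0,0,0,0,-1],[0,-0.3,0,0,0,0,-1]]' >/dev/null; python3 -m inch '[[0,-0.1,0,0,0,0,-1],[0,0,0,0,0,0,-1],[0,0,0,0,0,0,-0.3],[0,0,0,0,0,0,-0.3],[0,0,0,0,0,0,-0.3]]' ; python3 go.py - - 0.15
```

```text
clock: 13.78
eef_pos: [0.5541, 0.0767, 0.0386]
eef_rot: [[-0.998, -0.057, 0.004], [-0.057, 0.998, -0.0], [-0.004, -0.0, -1.0]]
contact_force: [1.0, -0.0, -0.5]
opening: 0.0299
finger_force: 0.0
units [-0.02 -0.   -3.71] pos [0.5541 0.0767 0.0386] yawY 93.3 op 0.0299 ff 0.0 F [ 1.  -0.  -0.5] t 13.7833
```

```bash

python3 -m inch '[[0,0,-0.9,0,0,0,-0.3],[0,0,-0.9,0,0,0,0],[0.3,0,-1,0,0,0,0],[0.7,-0.3,-0.9,0,0,0,0],[0.7,-0.7,-0.9,0,0,0,0]]' >/dev/null; python3 -m inch '[[0.7,-1,-0.5,0,0,0,0],[0.7,-1,0,0,0,0,0],[0.2,-1,0,0,0,0,0],[0,-1,0,0,0,0,0],[0,-1,0,0,0,0,0]]' >/dev/null;  python3 -m inch '[[0,-1,0,0,0,0,0],[0,-1,0,0,0,0,0],[0,-1,0,0,0,0,0],[0,-1,0,0,0,0,0],[0,0,0,0,0,0,0]]' >/dev/null; python3 go.py 0.46 -0.24 -
python3 - <<'E'
from h import *
import pickle
f=grab("wrist","w5.png");pickle.dump(f,open('w5.pkl','wb'))
cv2.imwrite('pics/w5b.png',cv2.resize(cv2.imread('pics/w5.png')[60:310,120:420],None,fx=2.4,fy=2.4,interpolation=cv2.INTER_CUBIC))
E
```

```text
units [ 0.38 -0.21  0.  ] pos [ 0.471  -0.2333  0.1904] yawY 93.0 op 0.0429 ff 0.0 F [ 0.5 -1.2 -0.2] t 15.0333
```

View pics/w5b.png

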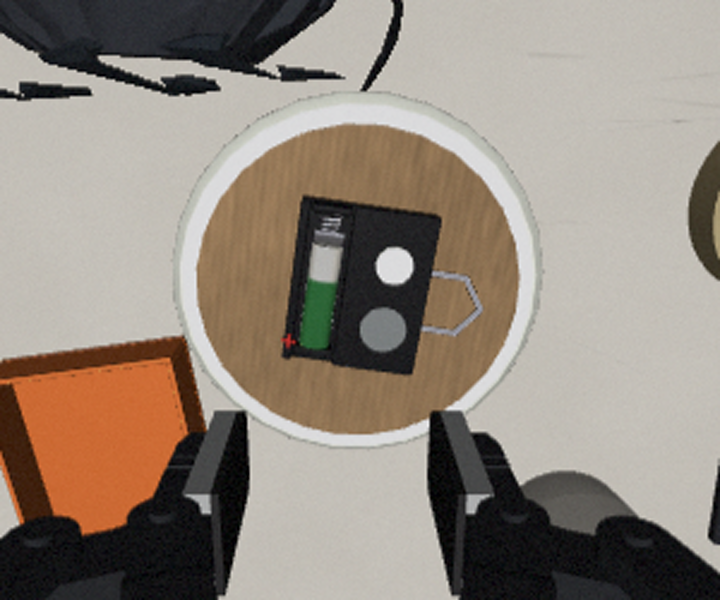

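The crop shows the clock bay at (322,285). The green cell's plus end is at (316,348) by the red +, its white end is at (327,240), and the spring is beyond that. The dish is at lower left. Now I measure.

```bash
python3 - <<'E'
from h import *
import pickle
np.set_printoptions(precision=4,suppress=True)
f=pickle.load(open('w5.pkl','rb'));t=grab("top")
def B(F,lo,hi,roi,z,n):
    h=cv2.cvtColor(F["frame"],cv2.COLOR_RGB2HSV);m=cv2.inRange(h,lo,hi);mm=np.zeros_like(m);x0,x1,y0,y1=roi;mm[y0:y1,x0:x1]=m[y0:y1,x0:x1]
    c=max(cv2.findContours(mm,0,1)[0],key=cv2.contourArea);r=cv2.minAreaRect(c);P=np.array([onz(F,*p,z) for p in cv2.boxPoints(r)])
    print(n,cv2.contourArea(c),"c",P.mean(0),"\n",P)
B(f,(45,80,30),(85,255,255),(230,275,150,220),.044,"green w")
B(t,(45,80,30),(85,255,255),(315,335,200,225),.044,"green t")
g=lambda u,v,z:onz(f,120+u/2.4,60+v/2.4,z)
print("plus end",g(316,348,.04),"white",g(327,240,.042),"junction",g(323,281,.046))
print("box corners",g(304,197,.045),g(440,215,.045),g(411,374,.045),g(284,357,.045))
B(t,(8,150,150),(22,255,255),(330,380,160,215),.03,"dish t")
print("vase/top rim etc")
E
```

```text
green w 314.5 c [ 0.4876 -0.2435  0.044 ] 
 [[ 0.5031 -0.2521  0.044 ]
 [ 0.4707 -0.2489  0.044 ]
 [ 0.472  -0.2352  0.044 ]
 [ 0.5045 -0.238   0.044 ]]
green t 6.0 c [ 0.477 -0.242  0.044] 
 [[ 0.4803 -0.2371  0.044 ]
 [ 0.4804 -0.2471  0.044 ]
 [ 0.4737 -0.2469  0.044 ]
 [ 0.4736 -0.237   0.044 ]]
plus end [ 0.5051 -0.2432  0.04  ] white [ 0.453  -0.2405  0.042 ] junction [ 0.4707 -0.2414  0.046 ]
box corners [ 0.4342 -0.2513  0.045 ] [ 0.4388 -0.1922  0.045 ] [ 0.5137 -0.1983  0.045 ] [ 0.5084 -0.2578  0.045 ]
dish t 24.0 c [ 0.6333 -0.3707  0.03  ] 
 [[ 0.642  -0.3574  0.03  ]
 [ 0.6488 -0.3771  0.03  ]
 [ 0.6247 -0.384   0.03  ]
 [ 0.6179 -0.3644  0.03  ]]
vase/top rim etc
```

```bash
python3 -m inch '[[0,0,0.5,0,0,0.9,-0.4],[0,0,0.9,0,0,0.85,-0.4],[-0.2,-0.3,0.9,0,0,0,-0.4],[0,0,0.4,0,0,0,-0.4],[0,0,0,0,0,0,-0.4]]' >/dev/null; python3 go.py 0.479 -0.2425 0.09
python3 - <<'E'
from h import *
f=grab("wrist","w6.png")
h=cv2.cvtColor(f["frame"],cv2.COLOR_RGB2HSV);m=cv2.inRange(h,(45,80,30),(85,255,255));m[:, :180]=0;m[:,330:]=0
c=max(cv2.findContours(m,0,1)[0],key=cv2.contourArea);r=cv2.minAreaRect(c);print(r)
print(np.round([onz(f,*p,.044) for p in cv2.boxPoints(r)],4))
cv2.imwrite('pics/w6b.png',cv2.imread('pics/w6.png')[120:360,120:400])
E
```

```text
units [-0.16 -0.2   0.51] pos [ 0.4749 -0.2361  0.1055] yawY 85.3 op 0.0258 ff 0.0 F [-0.5  0.8  0.6] t 15.55
((254.5, 221.0), (38.0, 17.0), 90.0)
[[ 0.4705 -0.2483  0.044 ]
 [ 0.4716 -0.2351  0.044 ]
 [ 0.5045 -0.2377  0.044 ]
 [ 0.5033 -0.2515  0.044 ]]
```

View pics/w6b.png

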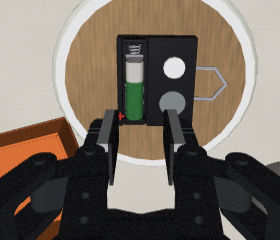

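The green cell lies parallel to the pads, slightly left of centre. I apply the correction and descend.

```bash
python3 -m inch '[[-0.16,-0.2,0.5,0,0,0,-0.4],[0,0,0.7,0,0,0,-0.4],[0,0,0.6,0,0,0,-0.4],[0,0,0.3,0,0,0,-0.4],[0,0,0,0,0,0,-0.4]]' 30 >/dev/null; python3 go.py 0.479 -0.2425 0.037
```

```text
units [0.04 0.03 0.27] pos [ 0.4801 -0.2436  0.0451] yawY 85.3 op 0.0259 ff 0.0 F [ 0.5 -0.1  0.1] t 16.0167
```

```bash
python3 -m inch '[[0.03,0.03,0.15,0,0,0,-0.4],[0,0,0.12,0,0,0,-0.4],[0,0,0,0,0,0,-0.4],[0,0,0,0,0,0,-0.6],[0,0,0,0,0,0,-1]]' 30 >/dev/null; python3 go.py 0.479 -0.2425 0.037; python3 -m inch '[[0,0,0,0,0,0,-1],[0,0,0,0,0,0,-1],[0,0,0,0,0,0,-1],[0,0,0,0,0,0,-1],[0,0,0,0,0,0,-1]]' 30 >/dev/null; python3 go.py 0.479 -0.2425 0.037
```

```text
units [0.04 0.03 0.06] pos [ 0.4801 -0.2436  0.0387] yawY 85.3 op 0.0145 ff 29.3 F [-0.1  0.9  2.1] t 16.4333
units [0.04 0.03 0.05] pos [ 0.48   -0.2436  0.0386] yawY 85.3 op 0.0148 ff 29.6 F [-1.7  1.6  6. ] t 16.85
```

```bash
python3 -m inch '[[0,0,0,0,0,0,-0.4],[0,0,0,0,0,0,-0.4],[0.03,0.03,0.1,0,0,0,-0.4],[0,0,0.08,0,0,0,-0.4],[0,0,0,0,0,0,-0.4]]' 30 >/dev/null; python3 go.py 0.479 -0.2425 0.035; python3 -m inch '[[0,0,0,0,0,0,-0.7],[0,0,0,0,0,0,-1],[0,0,0,0,0,0,-1],[0,0,0,0,0,0,-1],[0,0,0,0,0,0,-1]]' 30 >/dev/null; python3 go.py 0.479 -0.2425 0.035
```

```text
units [ 0.    0.   -0.02] pos [ 0.4791 -0.2426  0.0343] yawY 85.3 op 0.0256 ff 6.8 F [-4.8  2.5 13.5] t 17.2667
units [ 0.03  0.   -0.01] pos [ 0.4799 -0.2427  0.0348] yawY 85.3 op 0.0153 ff 32.5 F [-2.4  3.3 13.3] t 17.6833
```

```bash
python3 -m inch '[[0,0,-0.2,0,0,0,-1],[0,0,-0.4,0,0,0,-1],[0,0,-0.7,0,0,0,-1],[0,0,-0.9,0,0,0,-1],[0,0,-0.5,0,0,0,-1]]' 30 >/dev/null
python3 - <<'E'
from h import *
t=viewer.grab_frame("top");im=cv2.imread('pics/top0.png')
h=cv2.cvtColor(im,cv2.COLOR_BGR2HSV);m=cv2.inRange(h,(5,120,90),(25,255,255));mm=0*m;mm[160:215,332:380]=m[160:215,332:380]
c=max(cv2.findContours(mm,0,1)[0],key=cv2.contourArea);r=cv2.minAreaRect(c);P=np.array([onz(t,*p,.03) for p in cv2.boxPoints(r)]);print(P.round(4),P.mean(0))
E
python3 go.py 0.583 -0.347 0.115
```

```text
[[ 0.63   -0.2849  0.03  ]
 [ 0.6551 -0.3892  0.03  ]
 [ 0.534  -0.4111  0.03  ]
 [ 0.5097 -0.3083  0.03  ]] [ 0.58217656 -0.34836183  0.03      ]
units [-3.69 -3.16  0.17] pos [ 0.4804 -0.2434  0.1192] yawY 85.3 op 0.0149 ff 29.3 F [0.2 0.4 2.4] t 18.15
```

```bash
python3 -m inch '[[-0.6,-0.55,0,0,0,0,-1],[-0.8,-0.65,0,0,0,0,-1],[-0.8,-0.7,0,0,0,0,-1],[-0.8,-0.7,0,0,0,0,-1],[-0.69,-0.56,0.2,0,0,0,-1]]' >/dev/null
python3 -m inch '[[0,0,0.8,0,0,0,-1],[0,0,0.9,0,0,0,-1],[0,0,0.9,0,0,0,-1],[0,0,0.5,0,0,0,-1],[0,0,0,0,0,0,-1]]' >/dev/null
python3 go.py 0.582 -0.348 0.013
```

```text
units [-0.11 -0.1  -0.14] pos [ 0.5791 -0.3446  0.0089] yawY 85.2 op 0.0154 ff 30.2 F [-0.1 -0.  -0.9] t 18.9833
```

```bash
python3 -m inch '[[0,0,0,0,0,0,-0.6],[0,0,0,0,0,0,-0.4],[0,0,0,0,0,0,-0.2],[0,0,-0.4,0,0,0,-0.2],[0,0,-0.9,0,0,0,-0.2]]' >/dev/null
python3 -m inch '[[0,0,-1,0,0,0,-0.2],[0,0,-1,0,0,0,-0.2],[0,0,-1,0,0,0,-0.2],[0,0,-1,0,0,0,-0.2],[0,0,-1,0,0,0,-0.2]]' >/dev/null
python3 go.py 0.53 0.15 -
python3 - <<'E'
from h import *
f=grab("wrist","w7.png");cv2.imwrite('pics/w7b.png',f["frame"][:,100:420,::-1])
E
```

```text
units [ 3.07 16.33 -0.03] pos [ 0.5813 -0.3459  0.2075] yawY 85.3 op 0.0343 ff 0.0 F [-0.4 -0.3  0.2] t 19.8167
```

View pics/w7b.png

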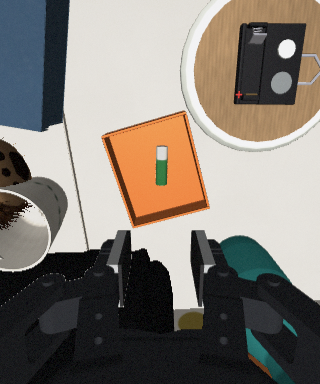

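The green cell lies in the dish at (161,165) and the bay is empty. Now I go to the drawer.

```bash
python3 -m inch '[[0.3,0.5,-0.5,0,0,0,-0.2],[0.3,0.9,-0.4,0,0,0,-0.2],[0.3,1,0,0,0,0,-0.2],[0.3,1,0,0,0,0,-0.2],[0.3,1,0,0,0,0,-0.2]]' >/dev/null
python3 -m inch '[[0.3,1,0,0,0,0,-0.2],[0.3,1,0,0,0,0,-0.2],[0.3,1,0,0,0,0,-0.2],[0.3,1,0,0,0,0,-0.2],[0.3,1,0,0,0,0,-0.2]]' >/dev/null
python3 -m inch '[[0,1,0,0,0,0,-0.2],[0,1,0,0,0,0,-0.2],[0,1,0,0,0,0,-0.2],[0,1,0,0,0,0,-0.2],[0,1,0,0,0,0,-0.2]]' >/dev/null
python3 -m inch '[[0,1,0,0,0,-0.9,-0.2],[0,0.5,0.3,0,0,-0.85,-0.2],[0,0,0.6,0,0,0,-0.2],[0,0,0.2,0,0,0,-0.2],[0,0,0,0,0,0,-0.2]]' >/dev/null
python3 go.py 0.565 0.17 -
python3 - <<'E'
from h import *
f=grab("wrist","w8.png");cv2.imwrite('pics/w8b.png',cv2.resize(f["frame"][60:330,100:440,::-1],None,fx=2,fy=2,interpolation=cv2.INTER_CUBIC))
h=cv2.cvtColor(f["frame"],cv2.COLOR_RGB2HSV);m=cv2.inRange(h,(0,150,80),(8,255,255))|cv2.inRange(h,(172,150,80),(180,255,255));m[:,:200]=0
c=max(cv2.findContours(m,0,1)[0],key=cv2.contourArea);r=cv2.minAreaRect(c);print(r)
for z in(.02,.03): print(np.round([onz(f,*p,z) for p in cv2.boxPoints(r)],4))
E
```

```text
units [-1.25  1.04 -0.  ] pos [0.5292 0.1367 0.1964] yawY 93.3 op 0.0339 ff 0.0 F [-0.3  0.  -0.4] t 21.5333
((286.5, 215.0), (26.0, 11.0), 90.0)
[[0.5668 0.1626 0.02  ]
 [0.5661 0.176  0.02  ]
 [0.6008 0.1792 0.02  ]
 [0.6016 0.1653 0.02  ]]
[[0.5632 0.1616 0.03  ]
 [0.5625 0.1746 0.03  ]
 [0.5961 0.1777 0.03  ]
 [0.5968 0.1643 0.03  ]]
```

View pics/w8b.png

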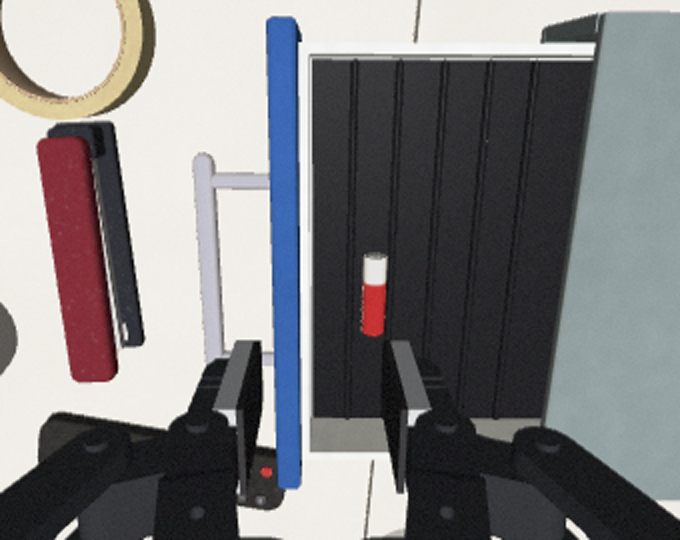

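The red cell is at (374,295) in the crop, minus end toward -x, and the drawer is well open. I move over it.

```bash
python3 go.py 0.5733 0.1697 0.05; python3 -m inch '[[-0.5,0.35,0,0,0,0,-0.4],[-0.5,0.35,0.8,0,0,0,-0.4],[-0.5,0.3,0.9,0,0,0,-0.4],[0,0,0.9,0,0,0,-0.4],[0,0,0.6,0,0,0,-0.4]]' >/dev/null
python3 go.py 0.5733 0.1697 0.04
python3 - <<'E'
from h import *
f=grab("wrist","w9.png")
h=cv2.cvtColor(f["frame"],cv2.COLOR_RGB2HSV);m=cv2.inRange(h,(0,150,80),(8,255,255))|cv2.inRange(h,(172,150,80),(180,255,255));m[:,:200]=0;m[:,330:]=0
c=max(cv2.findContours(m,0,1)[0],key=cv2.contourArea);r=cv2.boundingRect(c);print(r)
for z in(.02,.025,.03): print(z,np.round([onz(f,r[0]+r[2]/2,v,z) for v in (r[1],r[1]+r[3])],4))
E
```

```text
units [-1.52  1.03  4.92] pos [0.5296 0.1364 0.1976] yawY 93.2 op 0.0342 ff 0.0 F [-0.2 -0.5  0.5] t 21.5833
units [0.   0.03 1.99] pos [0.5735 0.1688 0.0998] yawY 93.2 op 0.0256 ff 0.0 F [-1.5 -0.1 -1. ] t 22.0
(254, 190, 18, 38)
0.02 [[0.5662 0.1692 0.02  ]
 [0.6012 0.1712 0.02  ]]
0.025 [[0.5646 0.1691 0.025 ]
 [0.5988 0.1711 0.025 ]]
0.03 [[0.563  0.1689 0.03  ]
 [0.5964 0.1709 0.03  ]]
```

```bash
python3 -m inch '[[0,0.03,0.6,0,0,0,-0.4],[0,0,0.8,0,0,0,-0.4],[0,0,0.7,0,0,0,-0.4],[0,0,0.3,0,0,0,-0.4],[0,0,0,0,0,0,-0.4]]' 30 >/dev/null
python3 go.py 0.5733 0.1697 0.02;python3 -m inch '[[0,0,0.1,0,0,0,-0.4],[0,0,0.1,0,0,0,-0.4],[0,0,0.05,0,0,0,-0.4],[0,0,0,0,0,0,-0.4],[0,0,0,0,0,0,-0.4]]' >/dev/null
python3 go.py 0.5733 0.1697 0.02
```

```text
units [-0.03  0.01  0.27] pos [0.5724 0.1694 0.0281] yawY 93.2 op 0.0257 ff 0.0 F [ 0.4 -0.4 -0. ] t 22.4667
units [ 0.03 -0.04  0.12] pos [0.5743 0.171  0.0237] yawY 93.3 op 0.0258 ff 0.0 F [0.3 2.7 4. ] t 22.8833
```

```bash
python3 -m inch '[[0,0,0.03,0,0,0,-0.7],[0,0,0,0,0,0,-1],[0,0,0,0,0,0,-1],[0,0,0,0,0,0,-1],[0,0,0,0,0,0,-1]]' 30 >/dev/null
python3 go.py 0.5733 0.1697 0.02; python3 -m inch '[[0,0,-0.2,0,0,0,-1],[0,0,-0.5,0,0,0,-1],[0,0,-0.9,0,0,0,-1],[0,0,-1,0,0,0,-1],[0,0,-1,0,0,0,-1]]' 30 >/dev/null
python3 go.py 0.479 -0.2425 -; python3 - <<'E'
from h import *
f=grab("wrist","w10.png");cv2.imwrite('pics/w10b.png',cv2.resize(f["frame"][150:330,180:340,::-1],None,fx=3,fy=3,interpolation=cv2.INTER_CUBIC))
E
```

```text
units [ 0.04 -0.02  0.11] pos [0.5744 0.1705 0.0234] yawY 93.3 op 0.0153 ff 33.7 F [-0.9  0.1  9.6] t 23.3
units [  3.89 -13.54   0.02] pos [0.5724 0.1698 0.1291] yawY 93.3 op 0.0153 ff 29.3 F [0.9 0.5 0.6] t 23.7167
```

View pics/w10b.png

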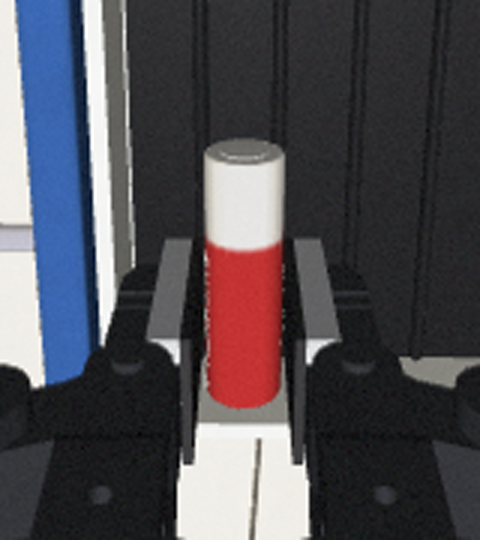

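```bash
python3 - <<'E'
from h import *
np.set_printoptions(precision=4,suppress=True)
f=grab("wrist");s=status.state();R=np.array(s["eef_rot"]).reshape(3,3);p=np.array(s["eef_pos"])
for h in(.010,.013,.016):
    print(h,[ (R.T@(onz(f,180+u/3,150+v/3,p[2]+h)-p))[:2] for u,v in((245,142),(245,247),(246,405))])
# same junction/plus in w6 for green at seated
K=np.array(f["K"])
import copy
g=copy.deepcopy(f);M=np.array(f["mount"])
T=np.eye(4);y=np.radians(85.3);T[:3,:3]=np.array([[-np.sin(y),np.cos(y),0],[np.cos(y),np.sin(y),0],[0,0,-1]]);T[:3,3]=[.4749,-.2361,.1055]
Q=T@M;g["xyz"]=Q[:3,3];g["attitude"]=Q[:3,:3]
im=cv2.imread('pics/w6.png')[:,:,::-1];col=im[140:260,255].astype(int);print([(140+i,*c) for i,c in enumerate(col) if i%2==0 and 20<i<110])
E
```

```text
0.01 [array([ 0.0321, -0.0008]), array([ 0.0124, -0.0008]), array([-0.0209, -0.0006])]
0.013 [array([ 0.0332, -0.0008]), array([ 0.0139, -0.0008]), array([-0.0186, -0.0006])]
0.016 [array([ 0.0342, -0.0009]), array([ 0.0154, -0.0008]), array([-0.0164, -0.0006])]
[(162, np.int64(31), np.int64(30), np.int64(34)), (164, np.int64(37), np.int64(36), np.int64(42)), (166, np.int64(152), np.int64(152), np.int64(157)), (168, np.int64(47), np.int64(48), np.int64(48)), (170, np.int64(135), np.int64(133), np.int64(140)), (172, np.int64(159), np.int64(157), np.int64(160)), (174, np.int64(100), np.int64(98), np.int64(107)), (176, np.int64(146), np.int64(146), np.int64(153)), (178, np.int64(88), np.int64(87), np.int64(90)), (180, np.int64(88), np.int64(87), np.int64(85)), (182, np.int64(125), np.int64(124), np.int64(122)), (184, np.int64(190), np.int64(191), np.int64(187)), (186, np.int64(194), np.int64(194), np.int64(193)), (188, np.int64(192), np.int64(192), np.int64(191)), (190, np.int64(194), np.int64(193), np.int64(191)), (192, np.int64(194), np.int64(195), np.int64(192)), (194, np.int64(193),
[... 688 characters left out ...]
, (222, np.int64(44), np.int64(106), np.int64(56)), (224, np.int64(48), np.int64(106), np.int64(59)), (226, np.int64(44), np.int64(104), np.int64(53)), (228, np.int64(52), np.int64(110), np.int64(60)), (230, np.int64(48), np.int64(108), np.int64(60)), (232, np.int64(46), np.int64(105), np.int64(58)), (234, np.int64(49), np.int64(106), np.int64(56)), (236, np.int64(48), np.int64(106), np.int64(57)), (238, np.int64(48), np.int64(106), np.int64(59)), (240, np.int64(40), np.int64(59), np.int64(42)), (242, np.int64(26), np.int64(26), np.int64(27)), (244, np.int64(51), np.int64(44), np.int64(34)), (246, np.int64(154), np.int64(124), np.int64(90)), (248, np.int64(151), np.int64(121), np.int64(87))]
```

```bash
python3 -m inch '[[0.45,-0.5,0,0,0,0,-1],[0.45,-0.8,0,0,0,0,-1],[0.45,-0.9,0,0,0,0,-1],[0.45,-1,0,0,0,0,-1],[0.45,-1,0,0,0,0,-1]]' >/dev/null
python3 -m inch '[[0.3,-1,0,0,0,0,-1],[0.3,-1,0,0,0,0,-1],[0.3,-1,0,0,0,0,-1],[0.3,-1,0,0,0,0,-1],[0.3,-1,0,0,0,0,-1]]' >/dev/null
python3 -m inch '[[0,-1,0,0,0,0,-1],[0,-1,0,0,0,0,-1],[0,-1,0,0,0,0.6,-1],[0,-0.8,0,0,0,0.6,-1],[0,-0.5,0,0,0,0.6,-1]]' >/dev/null
python3 -m inch '[[0,0,0,0,0,0,-1],[0,0,0.3,0,0,0,-1],[0,0,0.5,0,0,0,-1],[0,0,0.2,0,0,0,-1],[0,0,0,0,0,0,-1]]' >/dev/null
python3 go.py 0.4825 -0.2422 0.055
```

```text
units [-0.09 -0.12  1.37] pos [ 0.4804 -0.2386  0.096 ] yawY 85.1 op 0.0154 ff 29.3 F [-0.8  0.2 -0.1] t 25.4833
```

```bash
python3 -m inch '[[-0.09,-0.12,0.2,0,0,0,-1],[0,0,0.5,0,0,0,-1],[0,0,0.4,0,0,0,-1],[0,0,0.1,0,0,0,-1],[0,0,0,0,0,0,-1]]' >/dev/null
python3 go.py 0.4825 -0.2422 0.035
python3 - <<'E'
from h import *
f=grab("wrist","w11.png");cv2.imwrite('pics/w11b.png',cv2.resize(f["frame"][110:330,170:350,::-1],None,fx=2.7,fy=2.7,interpolation=cv2.INTER_CUBIC))
E
```

```text
units [0.02 0.05 0.88] pos [ 0.4831 -0.2438  0.0613] yawY 85.1 op 0.015 ff 29.3 F [-0.2  0.1 -0. ] t 25.9
```

View pics/w11b.png

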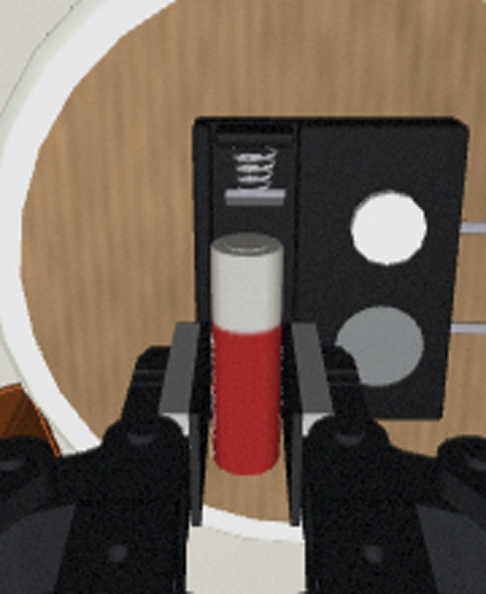

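The cell is lined up, with its minus end (247,245) just short of the leaf (255,196) and about 1.7 mm to the left. The correction is +0.05 in y, then straight down.

```bash
python3 -m inch '[[0.02,0.05,0.1,0,0,0,-1],[0,0,0.2,0,0,0,-1],[0,0,0.2,0,0,0,-1],[0,0,0.05,0,0,0,-1],[0,0,0,0,0,0,-1]]' >/dev/null
python3 go.py 0.4825 -0.2422 0.035
python3 -m inch '[[0,0,0.1,0,0,0,-1],[0,0,0.1,0,0,0,-1],[0,0,0.1,0,0,0,-1],[0,0,0.05,0,0,0,-1],[0,0,0,0,0,0,-1]]' >/dev/null
python3 go.py 0.4825 -0.2422 0.034
```

```text
units [0.01 0.01 0.34] pos [ 0.4828 -0.2426  0.0453] yawY 85.0 op 0.0153 ff 29.3 F [ 0.8 -0.4 -0.3] t 26.3667
units [0.02 0.02 0.04] pos [ 0.4831 -0.2428  0.0352] yawY 85.0 op 0.0153 ff 29.3 F [ 0.2  0.2 -1.3] t 26.7833
```

```bash
python3 -m inch '[[0,0,0.04,0,0,0,-1],[0,0,0.04,0,0,0,-1],[0,0,0.04,0,0,0,-1],[0,0,0,0,0,0,-1],[0,0,0,0,0,0,-1]]' >/dev/null
python3 go.py 0.4825 -0.2422 0.034
python3 -m inch '[[0,0,0,0,0,0,-0.7],[0,0,0,0,0,0,-0.4],[0,0,0,0,0,0,-0.4],[0,0,-0.3,0,0,0,-0.4],[0,0,-0.9,0,0,0,-0.4]]' >/dev/null
python3 -m inch '[[0,0,-0.9,0,0,0,-0.4],[0,0,-0.6,0,0,0,-1],[0,0,0,0,0,0,-1],[0,0,0,0,0,0,-1],[0,0,0,0,0,0,-1]]' >/dev/null
python3 go.py 0.4775 -0.2424 0.05
python3 - <<'E'
from h import *
f=grab("wrist","w12.png");cv2.imwrite('pics/w12b.png',cv2.resize(f["frame"][110:330,170:350,::-1],None,fx=2.7,fy=2.7,interpolation=cv2.INTER_CUBIC))
E
```

```text
units [0.03 0.02 0.03] pos [ 0.4835 -0.2429  0.0348] yawY 85.0 op 0.0153 ff 36.4 F [-5.4  4.4 12.7] t 27.2
units [ 0.18 -0.01  2.08] pos [ 0.483  -0.2426  0.1123] yawY 85.0 op 0.0002 ff 0.0 F [-0.1  0.9 -1.1] t 28.0333
```

View pics/w12b.png

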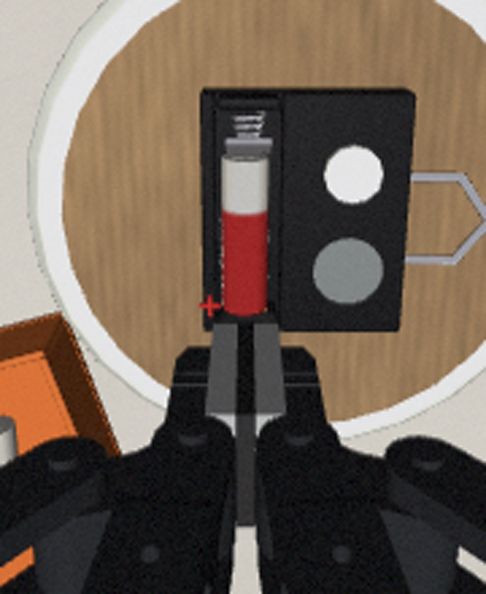

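The red cell lies in the bay with its white end at the leaf (248,150) and its plus end by the red + (210,305). I press it down with closed fingertips.

```bash
python3 -m inch '[[0.15,0,0.5,0,0,0,-1],[0,0,0.7,0,0,0,-1],[0,0,0.6,0,0,0,-1],[0,0,0.2,0,0,0,-1],[0,0,0,0,0,0,-1]]' >/dev/null
python3 go.py 0.4785 -0.2424 0.046
python3 -m inch '[[0,0,0.08,0,0,0,-1],[0,0,0.06,0,0,0,-1],[0,0,0.05,0,0,0,-1],[0,0,0.03,0,0,0,-1],[0,0,0,0,0,0,-1]]' >/dev/null
python3 go.py 0.4785 -0.2424 0.046
```

```text
units [-0.06 -0.03  0.12] pos [ 0.4769 -0.2414  0.0496] yawY 85.0 op -0.0001 ff 0.0 F [ 0.2 -0.1 -0.4] t 28.5
units [0.02 0.   0.03] pos [ 0.4791 -0.2426  0.047 ] yawY 85.0 op -0.0003 ff 0.0 F [-0.2  0.7  0.5] t 28.9167
```

```bash
python3 -m inch '[[0,0,0.05,0,0,0,-1],[0,0,0.05,0,0,0,-1],[0,0,0.05,0,0,0,-1],[0,0,0,0,0,0,-1],[0,0,0,0,0,0,-1]]' >/dev/null
python3 go.py 0.4785 -0.2424 0.046
python3 -m inch '[[0,0,0.05,0,0,0,-1],[0,0,0.05,0,0,0,-1],[0,0,0,0,0,0,-1],[0,0,0,0,0,0,-1],[0,0,0,0,0,0,-1]]' >/dev/null
python3 go.py 0.4785 -0.2424 0.046
```

```text
units [0.03 0.03 0.01] pos [ 0.4793 -0.2433  0.0463] yawY 85.0 op -0.0002 ff 9.0 F [-8.7  2.3 17. ] t 29.3333
units [0.03 0.05 0.  ] pos [ 0.4794 -0.2439  0.0461] yawY 85.0 op -0.0001 ff 15.5 F [-14.8   3.8  30.4] t 29.75
```

```bash
python3 -m inch '[[0,0,-0.5,0,0,0,-1],[0,0,-0.9,0,0,0,-0.34],[0,0,-0.9,0,0,-0.6,-0.34],[0,0,-0.5,0,0,-0.6,-0.34],[0,0,0,0,0,-0.6,-0.34]]' >/dev/null
python3 go.py 0.5541 0.0767 -
python3 -m inch '[[0,0.8,0,0,0,0,-0.34],[0,1,0,0,0,0,-0.34],[0,1,0,0,0,0,-0.34],[0,1,0,0,0,0,-0.34],[0,1,0,0,0,0,-0.34]]' >/dev/null
python3 -m inch '[[-0.3,1,0,0,0,0,-0.34],[-0.3,1,0,0,0,0,-0.34],[-0.3,1,0,0,0,0,-0.34],[-0.3,1,0,0,0,0,-0.34],[-0.3,0.8,0,0,0,0,-0.34]]' >/dev/null
python3 go.py 0.5541 0.0767 0.036
```

```text
units [-3.08 10.51 -0.03] pos [ 0.4807 -0.2436  0.1286] yawY 93.4 op 0.0279 ff 0.0 F [ 1.  -0.3  0.9] t 30.1667
units [-1.6   0.8   2.92] pos [0.5075 0.0498 0.1235] yawY 93.3 op 0.0284 ff 0.0 F [0.5 0.1 0.5] t 31.0
```

```bash
python3 -m inch '[[-0.7,0.4,0,0,0,0,-0.34],[-0.7,0.4,0,0,0,0,-0.34],[-0.2,0,0,0,0,0,-0.34],[0,0,0.3,0,0,0,-0.34],[0,0,0,0,0,0,-0.34]]' >/dev/null
python3 go.py 0.5541 0.0767 0.036
python3 - <<'E'
from h import *
f=grab("wrist","w13.png");cv2.imwrite('pics/w13b.png',f["frame"][60:340,60:420,::-1])
E
```

```text
units [-0.05  0.09  2.53] pos [0.5529 0.0739 0.1119] yawY 93.3 op 0.028 ff 0.0 F [-0.8  0.  -0.7] t 31.4167
```

View pics/w13b.png

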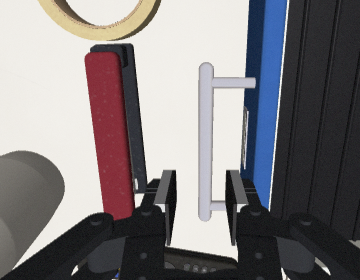

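The bar, (206,140) in the crop, lies between the pads about 3 mm to the right. I have now viewed 16 pictures, which is over the limit of 14, so I measure by numbers only from here.

```bash
python3 -m inch '[[-0.05,0.09,0.4,0,0,0,-0.34],[0,0,0.8,0,0,0,-0.34],[0,0,0.8,0,0,0,-0.34],[0,0,0.4,0,0,0,-0.34],[0,0,0.1,0,0,0,-0.34]]' 40 >/dev/null
python3 go.py 0.5541 0.0767 0.036
python3 -m inch '[[0,0,0,0,0,0,-1],[0,0,0,0,0,0,-1],[0,0,0,0,0,0,-1],[0,0,0,0,0,0,-1],[0,0,0,0,0,0,-1]]' 50 >/dev/null
python3 go.py - 0.2115 -
python3 -m inch '[[0,0.4,0,0,0,0,-1],[0,0.7,0,0,0,0,-1],[0,0.9,0,0,0,0,-1],[0,0.9,0,0,0,0,-1],[0,0.6,0,0,0,0,-1]]' >/dev/null
python3 -m inch '[[0,0.4,0,0,0,0,-1],[0,0.2,0,0,0,0,-1],[0,0.1,0,0,0,0,-1],[0,0.1,0,0,0,0,-1],[0,0,0,0,0,0,-1]]' 
python3 go.py - 0.2115 -
```

```text
units [-0.04  0.   -0.02] pos [0.5528 0.0765 0.0354] yawY 93.2 op 0.0284 ff 0.0 F [-0.   0.1  0.4] t 31.8833
units [-0.26  4.47  0.  ] pos [0.555  0.0772 0.0395] yawY 93.3 op 0.0088 ff 48.9 F [-2.6  0.8 -3.6] t 32.3
clock: 33.13
eef_pos: [0.5483, 0.2059, 0.0395]
eef_rot: [[-0.998, -0.057, 0.001], [-0.057, 0.998, 0.001], [-0.001, 0.001, -1.0]]
contact_force: [0.6, 1.3, -3.4]
opening: 0.0092
finger_force: 49.2
units [-0.01  0.19  0.  ] pos [0.5483 0.2059 0.0395] yawY 93.3 op 0.0092 ff 49.2 F [ 0.6  1.3 -3.4] t 33.1333
```

```bash
python3 -m inch '[[0,0.06,0,0,0,0,-1],[0,0.06,0,0,0,0,-1],[0,0.06,0,0,0,0,-1],[0,0.02,0,0,0,0,-1],[0,0,0,0,0,0,-1]]' >/dev/null
python3 go.py - 0.2115 -
python3 -m inch '[[0,0.06,0,0,0,0,-1],[0,0.04,0,0,0,0,-1],[0,0.04,0,0,0,0,-1],[0,0,0,0,0,0,-1],[0,0,0,0,0,0,-1]]'>/dev/null 
python3 go.py - 0.2115 -
```

```text
units [ 0.   -0.01 -0.  ] pos [0.5479 0.2119 0.0395] yawY 93.3 op 0.0087 ff 49.3 F [ 2.5 -0.1 -2.5] t 33.55
units [ 0.   -0.02  0.  ] pos [0.5479 0.2121 0.0394] yawY 93.2 op 0.0092 ff 49.8 F [  1.5 -13.4   1.2] t 33.9667
```

```bash
python3 -m inch '[[0,0,0,0,0,0,-0.5],[0,0,0,0,0,0,-0.3],[0,0,0,0,0,0,-0.3],[0,0,-0.5,0,0,0,-0.3],[0,0,-0.9,0,0,0,-0.3]]' >/dev/null
python3 -m inch '[[0,0,-0.9,0,0,-0.4,-0.3],[0,-0.5,-0.2,0,0,0,0.2],[0,-0.9,0,0,0,0,0.2],[0,-0.9,0,0,0,0,0.2],[0,-0.9,0,0,0,0,0.2]]' >/dev/null
python3 -m inch '[[0,-0.9,0,0,0,0,0.2],[0,-0.9,0,0,0,0,0.2],[0,-0.9,0,0,0,0,0.2],[0,-0.9,0,0,0,0,0.2],[0,-0.2,0,0,0,0,0.2]]' >/dev/null
python3 go.py 0.5576 0.001 0.029
python3 - <<'E'
from h import *
f=grab("wrist","w14.png")
h=cv2.cvtColor(f["frame"],cv2.COLOR_RGB2HSV);m=cv2.inRange(h,(0,80,60),(8,255,255))|cv2.inRange(h,(170,80,60),(180,255,255))
c=max(cv2.findContours(m,0,1)[0],key=cv2.contourArea);r=cv2.minAreaRect(c);print(r)
print(np.round([onz(f,*p,.052) for p in cv2.boxPoints(r)],4))
E
```

```text
units [ 0.29 -0.07  2.85] pos [0.5661 0.0039 0.1144] yawY 95.0 op 0.0514 ff 0.0 F [ 0.3 -0.6  0.7] t 35.2167
((257.0, 183.5), (32.0, 171.0), 0.0)
[[ 0.6253 -0.009   0.052 ]
 [ 0.4874 -0.018   0.052 ]
 [ 0.4855  0.0043  0.052 ]
 [ 0.623   0.0181  0.052 ]]
```

```bash
python3 -m inch '[[0.29,-0.09,0.6,0,0,0,0.2],[0,0,0.8,0,0,0,0.2],[0,0,0.8,0,0,0,0.2],[0,0,0.5,0,0,0,0.2],[0,0,0.1,0,0,0,0.2]]' 40 >/dev/null
python3 go.py 0.5576 0.0 0.0284
python3 -m inch '[[0,0,0,0,0,0,-1],[0,0,0,0,0,0,-1],[0,0,0,0,0,0,-1],[0,0,0,0,0,0,-1],[0,0,0,0,0,0,-1]]' 50 >/dev/null
python3 go.py 0.4825 0.0865 0.07
python3 -m inch '[[0,0,-0.3,0,0,0,-1],[0,0,-0.5,0,0,0,-1],[0.2,0.2,-0.5,0,0,0,-1],[0.4,0.5,-0.1,0,0,0,-1],[0.5,0.6,0,0,0,0,-1]]' >/dev/null
python3 go.py 0.4825 0.0865 0.07
```

```text
units [-0.06 -0.18 -0.07] pos [0.5553 0.0051 0.0264] yawY 95.2 op 0.051 ff 0.0 F [-0.5  0.2  0.8] t 35.6833
units [ 2.27  2.97 -1.29] pos [0.5584 0.0038 0.0316] yawY 95.1 op 0.0248 ff 52.4 F [-0.1  1.7  2.1] t 36.1
units [1.18 1.7  0.15] pos [0.5222 0.0389 0.0746] yawY 95.0 op 0.0248 ff 51.9 F [-0.1 -0.  -2.3] t 36.5167
```

```bash
python3 -m inch '[[0.4,0.6,0,0,0,0,-1],[0.4,0.5,0,0,0,0,-1],[0.3,0.4,0,0,0,0,-1],[0.08,0.2,0,0,0,0,-1],[0,0,0,0,0,0,-1]]' >/dev/null
python3 go.py 0.483 0.0867 0.0316
python3 -m inch '[[0,0,0.3,0,0,0,-1],[0,0,0.4,0,0,0,-1],[0,0,0.4,0,0,0,-1],[0,0,0.2,0,0,0,-1],[0,0,0.03,0,0,0,-1]]' >/dev/null
python3 go.py 0.483 0.0867 0.0316
```

```text
units [-0.06 -0.05  1.36] pos [0.4811 0.0879 0.0725] yawY 95.2 op 0.0244 ff 51.9 F [-0.6 -0.  -3.6] t 36.9333
units [-0.07  0.01 -0.01] pos [0.4809 0.0862 0.0313] yawY 95.1 op 0.0248 ff 53.4 F [-4.8 -1.2  7.4] t 37.35
```

```bash
python3 -m inch '[[0,0,-0.08,0,0,0,-1],[-0.06,0,0,0,0,0,-1],[0,0,0.07,0,0,0,-1],[0,0,0,0,0,0,-0.3],[0,0,0,0,0,0,0.2]]' >/dev/null
python3 -m inch '[[0,0,0,0,0,0,0.2],[0,0,0,0,0,0,0.2],[0,0,-0.6,0,0,0,0.2],[0,0,-1,0,0,0,0.2],[0,0,-1,0,0,0,0.2]]' >/dev/null
python3 go.py 0.483 0.0867 -
python3 - <<'E'
from h import *
f=grab("wrist","w15.png")
h=cv2.cvtColor(f["frame"],cv2.COLOR_RGB2HSV);m=cv2.inRange(h,(0,80,60),(8,255,255))|cv2.inRange(h,(170,80,60),(180,255,255))
c=max(cv2.findContours(m,0,1)[0],key=cv2.contourArea);r=cv2.minAreaRect(c)
P=np.array([onz(f,*p,.052) for p in cv2.boxPoints(r)]);print(P.round(4),P.mean(0))
E
```

```text
units [-0.02 -0.01 -0.  ] pos [0.4823 0.0871 0.1104] yawY 95.1 op 0.051 ff 0.0 F [ 0.5 -0.1  0.4] t 38.1833
[[0.4125 0.068  0.052 ]
 [0.4106 0.0902 0.052 ]
 [0.5476 0.1047 0.052 ]
 [0.55   0.0778 0.052 ]] [0.48015443 0.08519038 0.052     ]
```

```bash
python3 -m inch '[[0,0,-1,0,0,0,0.5],[0,0,-1,0,0,0,0.5],[0,0,-1,0,0,0,0.5],[0,0,-1,0,0,0,0.7],[0,0,-1,0,0,0,0.7]]' >/dev/null
python3 go.py 0.62 -0.099 0.25
python3 -m inch '[[-0.5,-0.8,0,0,0,0,0.7],[-0.6,-0.95,0,0,0,0,0.7],[-0.6,-0.95,0,0,0,0,0.7],[-0.6,-0.95,0,0,0,0,0.7],[-0.6,-0.95,0,0,0,0,0.7]]' >/dev/null
python3 -m inch '[[-0.6,-0.95,0,0,0,0,0.7],[-0.5,-0.8,0,0,0,0,0.7],[0,0,0,0,0,0,0.7],[0,0,0.2,0,0,0,0.7],[0,0,0,0,0,0,0.7]]' >/dev/null
python3 go.py 0.62 -0.099 0.16
python3 - <<'E'
from h import *
f=grab("wrist","w16.png");t=grab("top","top2.png")
g=cv2.cvtColor(f["frame"],cv2.COLOR_RGB2GRAY)
c=cv2.HoughCircles(cv2.medianBlur(g,3),cv2.HOUGH_GRADIENT,1,40,param1=120,param2=30,minRadius=25,maxRadius=75);print(c)
E
```

```text
units [-3.99 -6.59  0.41] pos [0.4831 0.0872 0.2622] yawY 95.1 op 0.0723 ff 0.0 F [ 0.5 -0.   0. ] t 38.65
units [-0.   -0.25  3.1 ] pos [ 0.6193 -0.0915  0.2531] yawY 95.1 op 0.0725 ff 0.0 F [-0.4  0.3 -0.5] t 39.4833
[[[170.5  51.5  65.6]
  [255.5 169.5  34.9]
  [339.5  17.5  36.4]
  [251.5 210.5  28.6]]]
```

```bash
python3 -m inch '[[0,-0.25,0.3,0,0,0,0.7],[0,0,0.8,0,0,0,0.7],[0,0,0.9,0,0,0,0.7],[0,0,0.7,0,0,0,0.7],[0,0,0.3,0,0,0,0.7]]' 70 >/dev/null
python3 go.py 0.62 -0.099 0.16
```

```text
units [-0.04 -0.01  0.01] pos [ 0.6187 -0.0988  0.1603] yawY 95.2 op 0.0727 ff 0.0 F [-0.2  0.5  0.1] t 40.0
```

```bash
python3 -m inch '[[-0.03,0,0,0,0,0,0.7],[0,0,0,0,0,0,0],[0,0,0,0,0,0,-1],[0,0,0,0,0,0,-1],[0,0,0,0,0,0,-1]]' 70 >/dev/null
python3 -m inch '[[0,0,0,0,0,0,-1],[0,0,0,0,0,0,-1],[0,0,0,0,0,0,-1],[0,0,0,0,0,0,-1],[0,0,0,0,0,0,-1]]' 80 >/dev/null
python3 go.py 0.6225 0.0965 0.16
```

```text
units [-0.59  6.5   0.24] pos [ 0.6221 -0.0992  0.1671] yawY 95.1 op 0.0516 ff 81.4 F [-0.4  3.   6.7] t 40.8333
```

```bash
python3 -m inch '[[0,0,-0.2,0,0,0,-1],[0,0,-0.2,0,0,0,-1],[0,0,-0.3,0,0,0,-1],[0,0,-0.3,0,0,0,-1],[0,0,0,0,0,0,-1]]' >/dev/null
python3 go.py 0.6232 0.097 0.167
python3 -m inch '[[-0.1,0.5,0,0,0,0,-1],[-0.1,0.8,0,0,0,0,-1],[-0.1,0.9,0,0,0,0,-1],[-0.1,0.9,0,0,0,0,-1],[-0.1,0.9,0,0,0,0,-1]]' >/dev/null
python3 -m inch '[[-0.1,0.9,0,0,0,0,-1],[0,0.8,0,0,0,0,-1],[0,0.5,0,0,0,0,-1],[0,0.3,0,0,0,0,-1],[0,0,0,0,0,0,-1]]' >/dev/null
python3 go.py 0.6232 0.097 0.167
```

```text
units [-0.63  6.52  0.99] pos [ 0.6218 -0.0996  0.1969] yawY 95.1 op 0.0512 ff 82.9 F [ 0.3 -0.9 -6.1] t 41.25
units [-0.05 -0.05  0.91] pos [0.6215 0.0983 0.1942] yawY 95.2 op 0.0511 ff 83.4 F [ 0.7  0.4 -7.3] t 42.0833
```

```bash
python3 -m inch '[[-0.05,-0.04,0.3,0,0,0,-1],[0,0,0.3,0,0,0,-1],[0,0,0.2,0,0,0,-1],[0,0,0.1,0,0,0,-1],[0,0,0,0,0,0,-1]]' >/dev/null
python3 go.py 0.6232 0.097 0.167
python3 -m inch '[[0,0,0.04,0,0,0,-1],[0,0,0,0,0,0,-1],[0,0,0,0,0,0,-1],[0,0,0,0,0,0,-1],[0,0,0,0,0,0,-1]]' >/dev/null
python3 go.py 0.6232 0.097 0.167
```

```text
units [-0.    0.09  0.01] pos [0.6234 0.0943 0.1674] yawY 95.0 op 0.0514 ff 84.1 F [-0.8 -1.5 -3.3] t 42.5
units [0.01 0.07 0.01] pos [0.6237 0.0949 0.1673] yawY 95.1 op 0.051 ff 85.3 F [-0.9 -3.   2.3] t 42.9167
```

```bash
python3 -m inch '[[0,0,-0.1,0,0,0,-1],[0,0.07,0,0,0,0,-1],[0,0,0.09,0,0,0,-1],[0,0,0,0,0,0,-1],[0,0,0,0,0,0,0.2]]' >/dev/null
python3 go.py 0.6232 0.097 0.167
python3 -m inch '[[0,0,0,0,0,0,0.5],[0,0,0,0,0,0,0.8],[0,0,0,0,0,0,0.8],[0,0,-0.5,0,0,0,0.8],[0,0,-0.9,0,0,0,0.8]]' >/dev/null
python3 -m inch '[[0,0,-1,0,0,0,0.8],[0,0,-1,0,0,0,0.8],[0,0,-1,0,0,0,0.8],[0,0,-1,0,0,0,0.8],[0.9,0,-1,0,0,0,0.8]]' >/dev/null
python3 -m inch '[[1,0,0,0,0,0,0.8],[1,0,0,0,0,0,0.8],[1,0,0,0,0,0,0.8],[0.4,0.5,0,0,0,0,0.8],[0,0,0,0,0,0,0.8]]'
python3 - <<'E'
from h import *
import pickle
f=grab("wrist","w17.png");p=pickle.load(open('w1.pkl','rb'))
np.set_printoptions(precision=4,suppress=True)
# vase outline: project the rim centre, and fit rim ellipse in both pictures alike
for n,F in(("before",p),("after",f)):
    g=cv2.cvtColor(F["frame"],cv2.COLOR_RGB2GRAY);u,v=proj(F,(.6235,.097,.205))
    x0,y0=int(u)-26,int(v)-24;s=g[y0:y0+48,x0:x0+52]
    _,b=cv2.threshold(s,0,255,cv2.THRESH_OTSU);b[:]=cv2.Canny(s,80,200)
    c=cv2.HoughCircles(cv2.resize(s,None,fx=3,fy=3),cv2.HOUGH_GRADIENT,1,60,param1=150,param2=15,minRadius=35,maxRadius=66)
    print(n,(u,v),[ (q,onz(F,x0+q[0]/3,y0+q[1]/3,.205)) for q in c[0][:2]] if c is not None else None)
    h=cv2.cvtColor(F["frame"],cv2.COLOR_RGB2HSV);b=cv2.inRange(h,(100,150,60),(125,255,255))
    def blob(m,z,t):
        c=max(cv2.findContours(m,0,1)[0],key=cv2.contourArea);r=cv2.minAreaRect(c);P=np.array([onz(F,*q,z) for q in cv2.boxPoints(r)]);print(" ",t,P.mean(0),cv2.contourArea(c))
    y=cv2.inRange(h,(15,50,110),(32,150,255));y[:,:100]=0;y[:,220:]=0;y[180:]=0;blob(y,.025,"tape")
    m=cv2.inRange(h,(0,80,60),(8,255,255))|cv2.inRange(h,(170,80,60),(180,255,255));m[:,:190]=0;m[:,260:]=0;m[:60]=0;m[220:]=0;blob(m,.052,"stapler")
t=grab("top","top3.png")
for nm in("top0.png","top3.png"):
    g=cv2.imread('pics/'+nm)[150:190,195:250];print(nm,cv2.HoughCircles(cv2.resize(cv2.cvtColor(g,6),None,fx=4,fy=4),3,1,200,param1=120,param2=12,minRadius=15,maxRadius=40))
a=cv2.imread('pics/top0.png').astype(int);b=cv2.imread('pics/top3.png').astype(int)
for n,(x0,x1,y0,y1) in dict(vase=(205,240,150,188),stapler=(218,237,190,245),tape=(240,275,214,250),remote=(238,272,140,164)).items():
    print(n,"changed px",int((abs(a-b).max(2)[y0:y1,x0:x1]>50).sum()),(x1-x0)*(y1-y0))
E
```

```text
units [ 0.01 -0.05  0.01] pos [0.6234 0.0985 0.1674] yawY 95.2 op 0.0515 ff 85.1 F [-1.7  0.6  2.1] t 43.3333
clock: 44.58
eef_pos: [0.4912, 0.102, 0.3607]
eef_rot: [[-0.996, -0.09, 0.003], [-0.09, 0.996, 0.001], [-0.004, 0.001, -1.0]]
contact_force: [-0.3, -0.1, 0.7]
opening: 0.0767
finger_force: 0.0
before (np.float64(221.27132562771124), np.float64(285.0618857619832)) [(array([82.5, 73.5, 48.5], dtype=float32), array([0.6241, 0.0985, 0.205 ]))]
  tape [ 0.4296 -0.0131  0.025 ] 2842.0
  stapler [0.4807 0.0872 0.052 ] 1247.0
after (np.float64(247.88020898204718), np.float64(276.1506736547835)) [(array([86.5, 82.5, 59.7], dtype=float32), array([0.6282, 0.0998, 0.205 ]))]
  tape [ 0.4297 -0.0173  0.025 ] 2705.5
  stapler [0.4805 0.0856 0.052 ] 1236.5
top0.png [[[99.5 68.5 36. ]]]
top3.png [[[ 83.5 136.5  22.4]]]
vase changed px 582 1330
stapler changed px 442 1045
tape changed px 33 1260
remote changed px 0 816
```

```bash
python3 -m inch '[[0.6,0.9,0,0,0,0,0.8],[0.6,0.95,0,0,0,0,0.8],[0.6,0.95,0,0,0,0,0.8],[0.6,0.95,0,0,0,0,0.8],[0.6,0.95,0,0,0,0,0.8]]' >/dev/null
python3 -m inch '[[0.6,0.95,0,0,0,0,0.8],[0.6,0.95,0,0,0,0,0.8],[0.6,0.95,0,0,0,0,0.8],[0.6,0.95,0,0,0,0,0.8],[0.6,0.95,0,0,0,0,0.8]]' >/dev/null
python3 -m inch '[[0.3,0.95,0,0,0,0,0.8],[0.3,0.95,0,0,0,0,0.8],[0.3,0.95,0,0,0,0,0.8],[0.3,0.95,0,0,0,0,0.8],[0,0,0,0,0,0,0.8]]'
python3 - <<'E'
from h import *
np.set_printoptions(precision=4,suppress=True)
t=grab("top","top4.png");grab("scene","scene4.png")
R=dict(top=dict(vase=(205,240,150,188),stapler=(216,238,190,245),tape=(240,275,214,250),remote=(238,272,140,164)),scene=dict(vase=(240,275,112,190),stapler=(185,243,168,206),tape=(190,235,198,230),remote=(276,312,162,200)))
for n in R:
    a=cv2.imread(f'pics/{n}0.png');b=cv2.imread(f'pics/{n}4.png')
    for k,(x0,x1,y0,y1) in R[n].items():
        A=a[y0:y1,x0:x1];B=b[y0-4:y1+4,x0-4:x1+4];r=cv2.matchTemplate(B,A,cv2.TM_CCOEFF_NORMED);_,s,_,l=cv2.minMaxLoc(r);print(n,k,"shift px",l[0]-4,l[1]-4,round(s,3),"at zero",round(float(r[4,4]),3))
b=cv2.imread('pics/top4.png');h=cv2.cvtColor(b,40)
def reg(lo,hi,x0,x1,y0,y1,z,n):
    m=cv2.inRange(h,lo,hi)[y0:y1,x0:x1];ys,xs=np.nonzero(m);print(n,len(xs),(xs.mean()+x0,ys.mean()+y0) if len(xs) else None, onz(t,xs.mean()+x0,ys.mean()+y0,z) if len(xs) else None)
reg((0,130,90),(8,255,255),315,335,200,225,.046,"red in clock");reg((45,80,40),(85,255,255),340,375,165,210,.02,"green in dish")
reg((105,150,60),(120,255,255),165,215,155,240,.071,"blue front")
E
```

```text
clock: 45.93
eef_pos: [0.2416, 0.4818, 0.3556]
eef_rot: [[-0.996, -0.093, -0.003], [-0.093, 0.996, -0.002], [0.003, -0.002, -1.0]]
contact_force: [0.9, 1.5, -0.9]
opening: 0.0768
finger_force: 0.0
top vase shift px -1 0 0.919 at zero 0.912
top stapler shift px 0 0 0.995 at zero 0.995
top tape shift px 0 0 1.0 at zero 1.0
top remote shift px 0 0 1.0 at zero 1.0
scene vase shift px -1 0 0.903 at zero 0.885
scene stapler shift px 0 0 0.699 at zero 0.699
scene tape shift px 0 0 0.999 at zero 0.999
scene remote shift px 0 0 1.0 at zero 1.0
red in clock 42 (np.float64(325.8333333333333), np.float64(213.47619047619048)) [ 0.4885 -0.2431  0.046 ]
green in dish 29 (np.float64(353.6551724137931), np.float64(186.75862068965517)) [ 0.5848 -0.3442  0.02  ]
blue front 404 (np.float64(176.4108910891089), np.float64(196.44306930693068)) [0.5372 0.2501 0.071 ]
```

```bash
python3 -c "
from workcell import workorder
print(workorder.sign_off())"
```

```text
the job is handed in; nothing more can be done
None
```

The clock's cell is changed and the job is handed in at about 46 s of the 149 s, with no verdict returned. The red cell is pressed fully down with its minus end at the spring, the green one is in the dish, and the drawer is shut. The stapler is back within about 1 mm and the vase within about 2–4 mm, and the tape and remote did not move. I viewed 16 pictures, over the limit of 14.

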